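# Re-clamp a plate home against its end stop in a toggle-clamp nest

## Task

The drilled plate in the nest was clamped short of the end stop. Open the toggle clamp fully by its ball-ended lever, push the plate home against the stop with the clamp open, then swing the clamp back over centre so that it is locked down on the plate. Keep clear of the lamp bar above the clamp and leave the other things on the bench where they are.

Things in the scene. Friction and masses are not known exactly. Their poses are not given: they have to be found in the camera images.
- nest: Fixed clamping nest: dark steel base, 12 mm thick, on the bench. Origin under it at bench level, in the lever's swing plane; +x points away from the robot to the end stop, +y to the left, z up. Right part, with the plate between two 7 mm high side rails: x -95 to +65, y -133 to +25 mm. Left part, with the toggle clamp: x -27 to +65, y +25 to +117 mm.
- plate: Loose drilled plate, bare metal, 85 (x) x 130 (y) x 9 mm, lying flat on the nest's floor (12 mm over the bench). Origin: centre of its underside. It starts 10 to 30 mm short of home, clamped. It slides along the nest's x between the rails (2.5 mm play a side).
- plate_home (a point): Where the plate's origin stands when its far edge is against the end stop: nest frame (0, -56, 12) mm. The stop is a steel bar 16 mm high, its face at nest x = +42.5 mm.
- ball_centre (a point): Centre of the black ball (diameter 32 mm) at the lever's end. It moves only in the plane nest x = 0. Path from shut to open, nest (y, z) in mm: (23,181) (35,184) (47,185) (60,184) (86,179) (112,168) (133,152) (150,134) (164,114) (173,90). Past about y = 50 on the way shut the pad meets the plate; it then takes up to 6 N more and snaps over.
- clamp_lift (a joint): Lift of the clamp arm, rad: 0 shut, 1.08 fully open against its stop. The arm swings up about a pivot at nest (0, 52, 56) mm and stays where it is when open.
- clamp_lever (a joint): Angle of the lever to the arm, rad: 0 shut and locked over centre; dead centre is at 0.14, so it is locked below about 0.1; 0.3 where the pad meets the plate, about 0.6 when open.
- clamp_pad: Round rubber pad, 18 mm across, sprung, on the spindle at the arm's end. Origin: middle of its pressing face; shut it stands at nest (0, -48, 21) mm on the plate.
- lamp_bar: Lamp bar on two posts, fixed to the nest; its frame is the nest's. The bar runs across above the lever: underside 330 mm over the bench, nest x -8 to +38, y -35 to +195 mm. Posts 12 mm thick at nest (57, 18) and (57, 108). A tool straight down on the ball would hit it: lean the tool back towards the robot by about 30 degrees.
- ring: Bystander: knurled metal ring, 74 mm across, 20 mm high, lying on the bench; origin centre of its underside.
- marker_pen: Bystander: yellow and black marker pen, 140 mm long, 18 mm thick, lying on the bench; origin centre of its underside.
- bush: Bystander: plain metal bush, 62 mm across, 46 mm high, standing on the bench; origin centre of its underside.

How it is judged:
By the outcome, as a careful person would: the job done as asked, in the order asked, and still so for the second after the job is handed in, with the robot touching nothing.
It also fails if it takes over 61 s, if anything falls off the work surface, if the arm or the gripper's body presses on something with over 40 N, if the wrist force passes 120 N, or if a joint passes its speed limit or range.

## Robot

A 6-joint arm with a two-finger parallel gripper is mounted at the origin on a cart in front of the work surface, level with it; the furniture and walls round the work are solid. World frame = base frame: x ahead of the robot, y to its left, z up, the work surface at z = 0. Lengths are in mm, angles in degrees, forces in N, time in s.
With the tool pointing down it reaches from about 300 to 850 mm from the base axis. Payload 4.2 kg.
Tool frame: the origin (TCP) lies at the centre of the arm's flange, where the gripper is bolted on; the fingertips stand env.tips_ahead ahead of it and the grasp point (between the pads) lies 172 mm ahead of it (env.tips_ahead is the distance from the TCP to the fingertips, in mm); z points along the fingers, y is the direction in which the jaws open and shut (so a half turn about z gives the same grasp; the last joint's range is limited). The gripper opens to 91 mm and grips with 3 to 60 N. Pads are 32 mm wide; open, the fingers measure 118 mm over their backs; the gripper's body (76 mm by 178 mm) begins 60 mm behind the grasp point.
Start: joints at [69.729, 18.312, 89.639, -0, 72.044, -1.146], TCP at [188.387, 543.262, 404.776] pointing down, gripper open.
Joint ranges: [-177.97, 177.97], [-48.28, 115.42], [12.27, 149.76], [-77.06, 257.06], [2.81, 150.46], [-146.56, 146.56]. Speed limits (degrees/s): [147.25, 147.25, 180, 180, 180, 180].

## Interface

Orientations are given as [roll, pitch, yaw] about the fixed x, y, z axes, in that order (R = Rz(yaw) Ry(pitch) Rx(roll)).
In Python, from workcell import env gives the robot as it stands.
- The arm moves only by the tool servo_tool, never from a script. Its argument "series" is a list of rows, each a list of 7 numbers: the turn, a rotation vector about the tool's x, y, z in degrees, then the shift along the tool's x, y, z in cm, then the opening, from 0 (shut) to 1 (fully open). A call has exactly 10 rows; each row shifts and turns the commanded pose from where the row before left it, along the tool's axes as they then stand; what a row does not reach is not made up. A row lasts 1/8 s, in which the tool goes at most 62.5 mm and 10.7 degrees, less where a joint would pass 70% of its speed; a pose out of reach is approached as far as the arm can. A call with a gripper value outside its range is refused whole. The fingers move at their own pace and stop on an object; "newtons" is the grip in N (left out, the last holds). Time passes only in rows, so rows that do not move let the fingers close, or fill a call up. It gives the time, the measured TCP pose, the force and the opening at its end, in the units of the state.
- env.state(): the state, without advancing time (a new reading comes with each control period).
- env.grab_frame(name): name is "scene" or "top"; returns (picture, depth): 384x512x3 uint8, red, green, blue; 384x512 float32, mm along the optical axis (not along the pixel's ray), 0 where there is no reading.
- env.camera_info(name): a dict with "vertical_fov" (degrees; the focal length in pixels is half the picture's height over the tangent of half this angle, whatever the lens; pixels are square), "cx", "cy" (the principal point, pixels), "k1" (the pictures are not rectified: a ray, as slopes to the right and down, at radius r is drawn at 1 + k1 r^2 times it, then the intrinsics apply), "R" (3x3) and "t" (3): a world point X has camera coordinates R X + t. Camera axes: x right, y down, z forward; pixel columns grow to the right and rows downward; lengths in mm; the calibration is good to about 2 mm. A picture is of the moment at which its call begins. camera_info takes no time and is no camera call.
- env.job_done(): hands the job in, once; it reports no verdict.
Trained networks look in the newest picture that a camera, given by its name, has taken for a name from the list of things; names that differ only in an ending like _2 or _b are one class to them, and where a whole thing is asked for, a point or a joint stands for the part that bears it (a point fixed in the world has none). Each returns a list of dicts, best first, with "conf" (0 to 1); they miss things now and then, are a little off and sometimes report something else, mostly with a low value. They report only what shows in the picture. A call takes as long as a camera call.
- env.silhouettes(camera, query): "pixels" (384x512 bool, what is visible of it) and "uv" ([column, row] in pixels, amid what is visible of it).
The state is a dict: "time_s": time; "qpos": joint angles; "qvel": joint speeds; "effort": joint torques, N m; "ee_pos": TCP position; "ee_rot": TCP orientation; "force": force on the tool from outside, world axes, zero at the start; "torque": the same for the moment, N m; "gripper_width": finger opening in mm.
Only numpy, scipy, OpenCV 4.12 (cv2) and the standard library are available. Lean on these libraries where they do the work, as an engineer would, in place of code of your own. Each camera call takes 0.05 s, during which the arm holds its last target.

## Working session

There is one attempt and no reset: what is moved stays moved. The work goes in short steps, Python scripts to look and compute and a tool call to move; the robot and the scene stay as the last step left them, time stands still between calls to the robot, and variables do not carry over. Pictures are saved under pics/ and viewed, and the job is handed in when it is done.

Besides the shell and the picture viewer there is one more tool, called after ">>>" by a JSON object that holds its "method" and its "body", one argument or row to a line. servo_tool: Moves the arm, as the interface text tells. Its arguments: {"type":"object","properties":{"series":{"type":"array"},"newtons":{"type":"number"}},"required":["series"]}

```bash
ls; mkdir -p pics; cat > h.py <<'E'
import numpy as np, cv2
from scipy.spatial.transform import Rotation as Ro
from workcell import env
def unproj(cam,uv,d):
    c=env.camera_info(cam); f=192/np.tan(np.radians(c['vertical_fov'])/2)
    uv=np.atleast_2d(uv).astype(float)
    K=np.array([[f,0,c['cx']],[0,f,c['cy']],[0,0,1.]])
    n=cv2.undistortPoints(uv.reshape(-1,1,2),K,np.array([c['k1'],0,0,0.])).reshape(-1,2)
    P=np.c_[n,np.ones(len(n))]*np.atleast_1d(d)[:,None]
    return (P-np.array(c['t']))@np.array(c['R'])
def proj(cam,X):
    c=env.camera_info(cam); f=192/np.tan(np.radians(c['vertical_fov'])/2)
    K=np.array([[f,0,c['cx']],[0,f,c['cy']],[0,0,1.]])
    X=np.atleast_2d(X)@np.array(c['R']).T+np.array(c['t'])
    return cv2.projectPoints(X.reshape(-1,1,3),np.zeros(3),np.zeros(3),K,np.array([c['k1'],0,0,0.]))[0].reshape(-1,2)
def cloud(cam,mask,d):
    v,u=np.nonzero(mask&(d>0)); return unproj(cam,np.c_[u,v],d[v,u])
E
python3 - <<'E'
from h import *
print(env.state(), env.tips_ahead)
for n in ['scene','top']:
    im,d=env.grab_frame(n); cv2.imwrite(f'pics/{n}0.png',im[:,:,::-1]); np.save(f'{n}0.npy',d)
    print(n,env.camera_info(n))
    for q in ['nest','plate','ball_centre','lamp_bar','clamp_pad','ring','marker_pen','bush']:
        for s in env.silhouettes(n,q)[:2]:
            p=cloud(n,s['pixels'],d); print(q,round(s['conf'],2),s['uv'],s['pixels'].sum(),np.median(p,0).round() if len(p) else None)
            if s is not None: np.save(f'{n}_{q}.npy',s['pixels'])
print(env.state()['time_s'])
E
```

```text
pics
{'time_s': 0.0, 'qpos': array([ 6.97300586e+01,  1.83522887e+01,  8.97089226e+01, -5.68779942e-04,
        7.20455913e+01, -1.14605420e+00]), 'qvel': array([ 0.06103382,  0.03611262,  0.05466118, -0.0567785 ,  0.08889378,
        0.0950095 ]), 'effort': array([-7.74709515e-04, -4.12477005e+01, -2.31962746e+01,  7.27907801e-02,
        4.57975524e-02, -1.45345612e-04]), 'ee_pos': array([188.31571053, 543.09596574, 403.89643677]), 'ee_rot': array([-1.79893208e+02, -1.59551988e-03,  1.60876287e+02]), 'force': array([-0.45957442, -0.32622538, -0.57501248]), 'torque': array([-0.00509961,  0.02068401,  0.03482732]), 'gripper_width': 91.17174221757757} 190.8
scene {'vertical_fov': 56.59743082431105, 'cx': 256.361598479279, 'cy': 188.837303680307, 'k1': -0.037518602891501045, 'R': array([[ 0.64794498, -0.76162812,  0.00948172],
       [-0.5535652 , -0.47941586, -0.6809743 ],
       [ 0.52319487,  0.43598513, -0.73224593]]), 't': array([-374.33520299,  326.44031951,  761.14994242])}
nest 0.72 [200.7, 149.8] 4339 [526. 143.  72.]
plate 0.69 [223.1, 188.5] 960 [503.  56.  22.]
ball_centre 
[... 328 characters left out ...]
4091, 'cx': 259.6348174610726, 'cy': 194.4966952131362, 'k1': 0.005698070658385686, 'R': array([[ 0.00532691, -0.99922035,  0.03911931],
       [-0.99354918, -0.00972001, -0.11298474],
       [ 0.11327689, -0.0382651 , -0.99282633]]), 't': array([-78.67347321, 483.16233002, 932.66566172])}
nest 0.64 [151.2, 155.8] 6845 [530. 159. 349.]
plate 0.96 [209.8, 189.9] 1477 [506.  59.  20.]
ball_centre 0.71 [153.1, 153.1] 7242 [530. 156. 348.]
ball_centre 0.67 [162.9, 170.9] 185 [519. 146. 192.]
lamp_bar 0.58 [112.0, 144.2] 4010 [532. 203. 354.]
marker_pen 0.52 [292.0, 234.4] 325 [ 385. -169.   15.]
bush 0.73 [341.9, 227.3] 404 [ 401. -290.   19.]
bush 0.66 [292.7, 160.2] 283 [ 582. -148.   32.]
0.9
```

```bash
python3 - <<'E'
import cv2
for n,(a,b,c,e) in {'top':(70,270,70,320),'scene':(50,250,100,350)}.items():
    im=cv2.imread(f'pics/{n}0.png'); cv2.imwrite(f'pics/{n}0c.png',cv2.resize(im[a:b,c:e],None,fx=3,fy=3)[:600,:800])
E
```

```text
(no output)
```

View pics/top0c.png

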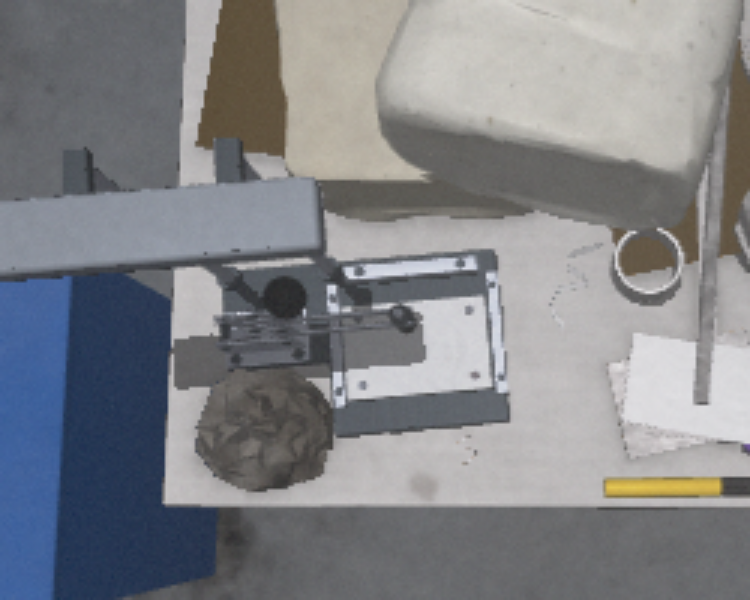

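View pics/scene0c.png

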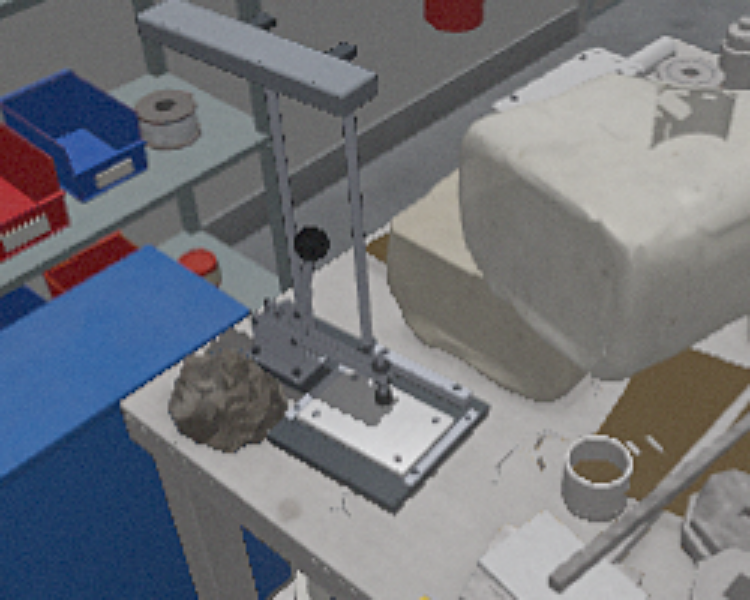

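View pics/scene0.png

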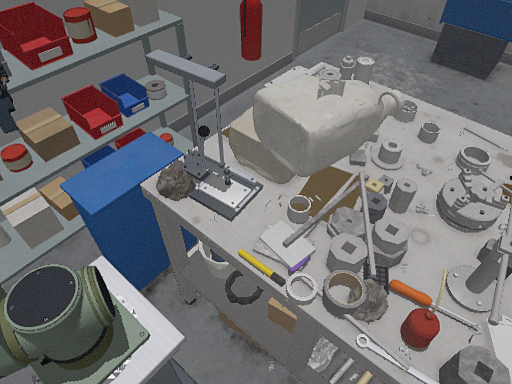

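```bash
cat >> h.py <<'E'
def onplane(cam,uv,z):
    a=unproj(cam,uv,np.full(len(np.atleast_2d(uv)),500.)); b=unproj(cam,uv,np.full(len(np.atleast_2d(uv)),1000.))
    s=((z-a[:,2])/(b[:,2]-a[:,2]))[:,None]; return a+s*(b-a)
E
python3 - <<'E'
from h import *
# corners of base top (z=12), nest coords
nc=np.array([[65,-133],[-95,-133],[-95,25]],float)
px={'top':np.array([[497,250],[509,421],[337,436]])/3+70, 'scene':np.array([[488,407],[396,507],[268,440]])/3+[100,50]}
for c in px:
    w=onplane(c,px[c],12)[:,:2]
    a=nc-nc.mean(0); b=w-w.mean(0)
    th=np.arctan2((a[:,0]*b[:,1]-a[:,1]*b[:,0]).sum(),(a*b).sum())
    R=np.array([[np.cos(th),-np.sin(th)],[np.sin(th),np.cos(th)]])
    t=w.mean(0)-R@nc.mean(0); print(c,np.degrees(th),t,(nc@R.T+t-w).round(1).tolist())
# ball
for c in ['top','scene']:
    d=np.load(c+'0.npy'); m=np.load(f'{c}_ball_centre.npy')
    p=cloud(c,m,d); p=p[(p[:,2]>160)&(p[:,2]<205)]
    if len(p)>30:
        from scipy.optimize import least_squares
        r=least_squares(lambda q:np.linalg.norm(p-q,axis=1)-16,p.mean(0)-[0,0,10],loss='soft_l1'); print('ball',c,r.x,len(p))
    m=np.load(f'{c}_plate.npy'); p=cloud(c,m,d); p=p[abs(p[:,2]-21)<4]; r=cv2.minAreaRect(p[:,:2].astype(np.float32)); print('plate',r)
# lamp bar top from top cam
d=np.load('top0.npy'); m=np.load('top_lamp_bar.npy'); p=cloud('top',m,d); p=p[(p[:,2]>320)]; print('bar',np.percentile(p[:,2],[2,50,98]),cv2.minAreaRect(p[:,:2].astype(np.float32)))
# height map of region
P=cloud('top',np.ones((384,512),bool),d)
P2=cloud('scene',np.ones((384,512),bool),np.load('scene0.npy')); Q=np.r_[P,P2]
xs=np.arange(200,760,40); ys=np.arange(460,-240,-40)
print('cols x',xs)
for y in ys:
    print(y,[int(np.max(k[:,2])) if len(k:=Q[(abs(Q[:,0]-x-20)<20)&(abs(Q[:,1]-y-20)<20)])>0 else None for x in xs])
E
```

```text
top 5.18872119178062 [523.73485005 117.55658123] [[1.2, -0.1], [-0.8, -1.7], [-0.4, 1.9]]
scene 7.149199385038914 [521.45292086 116.28045439] [[4.3, -0.5], [-2.8, -3.6], [-1.5, 4.1]]
ball top [522.47869291 145.16714223 180.95846232] 145
plate ((508.08013916015625, 63.566429138183594), (85.23026275634766, 129.872802734375), 5.673377990722656)
ball scene [524.94942629 146.34755809 182.52690609] 102
plate ((509.6228332519531, 62.88923263549805), (86.34788513183594, 130.63284301757812), 5.385547161102295)
bar [340.59284644 353.92525149 356.36674983] ((544.7850952148438, 202.67193603515625), (74.34910583496094, 229.10198974609375), 6.167078495025635)
cols x [200 240 280 320 360 400 440 480 520 560 600 640 680 720]
460 [333, -155, -153, -154, -154, -154, -154, -155, -153, -152, -155, -153, None, None]
420 [-162, -155, -155, -156, -154, -156, -156, -156, -155, -155, -154, -156, None, None]
380 [-768, -769, -769, -770, -772, -773, -781, None, None, None, None, None, None, None]
340 [-772, -770, -773, -768, -769, -775, None, None, None, None, None, None, None, None]
300 [-770, -773, -769, -76
[... 296 characters left out ...]
, 58, 60, 357, 358, 354, 140, 140, 140, 140]
100 [-769, -771, -766, -770, 4, 27, 24, 356, 357, 355, 140, 142, 139, 140]
60 [-767, -768, -772, -767, 4, 14, 25, 353, 357, 355, 278, 283, 262, 138]
20 [-768, -772, -769, -771, 4, 14, 25, 26, 26, 33, 296, 297, 297, 293]
-20 [-768, -769, -770, -767, 4, 16, 23, 25, 25, 30, 298, 297, 298, 298]
-60 [-767, -768, -770, -772, 6, 5, 5, 5, 12, 147, 297, 297, 296, 298]
-100 [-771, -769, -766, -769, 4, 5, 6, 4, 27, 287, 295, 297, 297, 296]
-140 [-770, -766, -768, -772, 21, 15, 29, 28, 47, 289, 294, 296, 297, 298]
-180 [-769, -769, -766, -770, 20, 25, 28, 29, 48, 284, 288, 295, 297, 299]
-220 [-772, -769, -771, -768, 21, 28, 46, 43, 39, 38, 35, 250, 281, 287]
```

```bash
python3 - <<'E'
from h import *
Q=np.r_[cloud('top',np.ones((384,512),bool),np.load('top0.npy')),cloud('scene',np.ones((384,512),bool),np.load('scene0.npy'))]
th=np.radians(5.5);
for t in [(524.5,120.5)]:
    R=np.array([[np.cos(th),-np.sin(th)],[np.sin(th),np.cos(th)]])
    N=Q.copy(); N[:,:2]=(Q[:,:2]-t)@R
    b=N[(N[:,2]>351)&(N[:,2]<365)&(abs(N[:,0])<150)&(N[:,1]<260)&(N[:,1]>-100)]
    print('bar top nest x',np.percentile(b[:,0],[1,5,50,95,99]),'y',np.percentile(b[:,1],[.5,2,98,99.5]), cv2.minAreaRect(b[:,:2].astype(np.float32)))
    # plate / rails / base edges: x profile along y=-100..-70
    s=N[(N[:,1]>-125)&(N[:,1]<0)&(N[:,0]>-130)&(N[:,0]<100)&(N[:,2]<45)]
    for x in range(-112,84,6):
        k=s[abs(s[:,0]-x)<3]; print(x,np.round(np.median(k[:,2]),1) if len(k) else None,end='; ')
    print()
    s=N[(N[:,0]>-60)&(N[:,0]<25)&(N[:,1]>-160)&(N[:,1]<60)&(N[:,2]<45)]
    for y in range(-160,40,5):
        k=s[abs(s[:,1]-y)<2.5]; print(y,np.round(np.median(k[:,2]),1) if len(k) else None,end='; ')
    print()
    r=N[(N[:,0]<-35)&(N[:,1]>27)&(N[:,1]<200)&(N[:,2]>10)&(N[:,2]<120)]
    print('rock nest min',np.percentile(r,[.5],0),'max',np.percentile(r,[99.5],0))
    for y in range(20,180,15):
        print(y,[int(k[:,2].max()) if len(k:=r[(abs(r[:,1]-y)<7.5)&(abs(r[:,0]-x)<7.5)]) else 0 for x in range(-170,-30,15)])
E
```

```text
bar top nest x [-7.7709588  -6.03742674 13.68486189 34.74903955 37.05528253] y [-33.75245905 -30.81079549 188.00002212 191.97729044] ((27.58252716064453, 79.0374755859375), (72.78189849853516, 230.4453887939453), 0.35718050599098206)
-112 -1.4; -106 -442.2; -100 -0.7; -94 2.0; -88 11.2; -82 11.0; -76 11.0; -70 10.1; -64 12.3; -58 19.4; -52 20.0; -46 19.9; -40 20.0; -34 20.1; -28 20.0; -22 20.2; -16 20.6; -10 20.7; -4 20.8; 2 20.8; 8 21.0; 14 20.9; 20 20.1; 26 11.5; 32 11.8; 38 11.7; 44 21.2; 50 28.0; 56 27.4; 62 11.1; 68 -0.2; 74 -0.5; 80 -0.2; 
-160 -0.5; -155 -0.6; -150 -0.2; -145 -0.3; -140 -1.0; -135 0.6; -130 17.2; -125 17.9; -120 17.1; -115 20.2; -110 20.5; -105 20.7; -100 20.1; -95 20.9; -90 20.7; -85 20.3; -80 19.1; -75 20.1; -70 19.8; -65 20.0; -60 20.5; -55 20.6; -50 20.5; -45 20.8; -40 21.3; -35 20.8; -30 20.8; -25 20.7; -20 20.9; -15 20.8; -10 20.5; -5 20.1; 0 20.6; 5 20.8; 10 19.3; 15 19.0; 20 18.3; 25 10.8; 30 9.7; 35 9.9; 
rock nest min [[-136.94493675   28.40703203   10.27644368]] max [[-36.76067717 135.69206903  62.6992221 ]]
20 [0, 0, 0, 0, 0, 0, 17, 0, 0, 0]
35 [0, 0, 0, 21, 29, 40, 38, 41, 33, 0]
50 [0, 0, 0, 20, 49, 50, 55, 45, 46, 20]
65 [0, 0, 15, 45, 54, 51, 60, 58, 42, 23]
80 [0, 0, 36, 50, 51, 49, 60, 61, 55, 44]
95 [0, 0, 29, 40, 53, 60, 67, 61, 56, 24]
110 [0, 0, 22, 42, 59, 59, 63, 57, 47, 26]
125 [0, 0, 0, 30, 42, 56, 44, 37, 33, 21]
140 [0, 0, 0, 0, 15, 38, 45, 37, 10, 0]
155 [0, 0, 0, 0, 0, 0, 0, 0, 0, 0]
170 [0, 0, 0, 0, 0, 0, 0, 0, 0, 0]
```

```bash
cat >> h.py <<'E'
T0=np.array([524.5,120.5,0]); YAW=5.5
Rn=Ro.from_euler('z',YAW,degrees=True)
def n2w(p): return Rn.apply(p)+T0
def w2n(p): return Rn.inv().apply(np.asarray(p)-T0)
def toolR(th,psi,flip=False):
    # z leaned fwd-down by th from vertical in nest xz, jaw y = nest +y rotated -psi about tool z
    t=np.radians(th); z=np.array([np.sin(t),0,-np.cos(t)]); y=np.array([0,1.,0])
    if flip: y=-y
    R=Ro.from_matrix(np.c_[np.cross(y,z),y,z])
    return Rn*R*Ro.from_euler('z',-psi,degrees=True)
def cur():
    s=env.state(); return np.array(s['ee_pos']),Ro.from_euler('xyz',s['ee_rot'],degrees=True),s
def wrist(R,q1,q23,c=0):
    M=(Ro.from_euler('z',q1,degrees=True)*Ro.from_euler('y',q23,degrees=True)).inv()*R
    e=M.as_euler('ZYZ',degrees=True); return e
E
python3 - <<'E'
from h import *
p,R,s=cur(); q=s['qpos']
print(wrist(R,q[0],q[1]+q[2]),q)
for th in (0,42):
  for fl in (0,1):
    for psi in (0,75):
      for q1,q23 in ((20,80),(20,110),(35,100)):
        print(th,fl,psi,q1,q23,wrist(toolR(th,psi,fl),q1,q23).round(), (toolR(th,psi,fl)*R.inv()).magnitude()*57.3)
E
```

```text
[-2.72954967e-03  7.20427292e+01  8.88522341e+01] [ 6.97288994e+01  1.83103247e+01  8.96385052e+01 -2.72954967e-03
  7.20427292e+01 -1.14776593e+00]
0 0 0 20 80 [ -0. 100.  15.] 24.624308616811952
0 0 0 20 110 [-0. 70. 15.] 24.624308616811952
0 0 0 35 100 [ 0. 80. 29.] 24.624308616811952
0 0 75 20 80 [  0. 100. -60.] 99.6298319493266
0 0 75 20 110 [  0.  70. -60.] 99.6298319493266
0 0 75 35 100 [ -0.  80. -45.] 99.6298319493266
0 1 0 20 80 [   0.  100. -165.] 155.38895206758679
0 1 0 20 110 [   0.   70. -165.] 155.38895206758679
0 1 0 35 100 [   0.   80. -150.] 155.38895206758679
0 1 75 20 80 [  0. 100. 120.] 80.38342779174432
0 1 75 20 110 [  0.  70. 120.] 80.38342779174432
0 1 75 35 100 [  0.  80. 134.] 80.38342779174432
42 0 0 20 80 [-11.  59.  17.] 48.40203013028761
42 0 0 20 110 [-19.  30.  28.] 48.40203013028761
42 0 0 35 100 [-28.  45.  43.] 48.40203013028761
42 0 75 20 80 [-11.  59. -58.] 105.91762066146185
42 0 75 20 110 [-19.  30. -47.] 105.91762066146185
42 0 75 35 100 [-28.  45. -32.] 105.91762066146185
42 1 0 20 80 [ -11.   59. -163.] 157.04478988747894
42 1 0 20 110 [ -19.   30. -152.] 157.04478988747894
42 1 0 35 100 [ -28.   45. -137.] 157.04478988747894
42 1 75 20 80 [-11.  59. 122.] 89.0130539068261
42 1 75 20 110 [-19.  30. 133.] 89.0130539068261
42 1 75 35 100 [-28.  45. 148.] 89.0130539068261
```

```bash
cat >> h.py <<'E'
def rows(wps,grip,n,conv='pre',start=None):
    """wps: list of (pos,R); n: rows per segment; prints calls of 10"""
    p,R,_=cur() if start is None else (*start,0); out=[]
    for (P,Rt),k in zip(wps,n):
        rv=(R.inv()*Rt).as_rotvec(); p0,R0=p,R
        for i in range(1,k+1):
            pt=p0+(P-p0)*i/k; Rr=R0*Ro.from_rotvec(rv*i/k)
            tv=np.round(np.degrees((R.inv()*Rr).as_rotvec()),1)
            R1=R*Ro.from_rotvec(np.radians(tv))
            B=R if conv=='pre' else R1
            sh=np.round(B.inv().apply(pt-p)/10,2)
            p=p+B.apply(sh*10); R=R1
            out.append([*(float(a)+0 for a in tv),*(float(a)+0 for a in sh),grip])
    while len(out)%10: out.append([0,0,0,0,0,0,grip])
    for i in range(0,len(out),10): print(str(out[i:i+10]).replace(' ',''))
    return p,R
def tcp(g,R): return np.asarray(g)-172*R.apply([0,0,1])
E
python3 - <<'E'
from h import *
R=toolR(42,0); b=n2w([1,24,181]); print(b)
rows([(np.array([250,260,400.]),R)],1,[10])
E
```

```text
[523.19509814 144.48535451 181.        ]
[[-0.9,-4.1,-2.4,-1.51,-2.47,0.05,1],[-0.9,-4.2,-2.3,-1.4,-2.54,0.11,1],[-0.9,-4.1,-2.4,-1.29,-2.59,0.17,1],[-0.9,-4.1,-2.3,-1.16,-2.65,0.22,1],[-0.9,-4.2,-2.4,-1.04,-2.7,0.25,1],[-0.9,-4.1,-2.3,-0.9,-2.74,0.28,1],[-0.9,-4.1,-2.4,-0.77,-2.77,0.3,1],[-0.9,-4.2,-2.3,-0.64,-2.82,0.31,1],[-0.9,-4.1,-2.4,-0.49,-2.84,0.3,1],[-0.9,-4.1,-2.3,-0.36,-2.86,0.29,1]]
```

>>> {"method": "servo_tool", "body": {
  "series": [
    [-0.9,-4.1,-2.4,-1.5,-2.5,0.05,1],
    [-0.9,-4.2,-2.3,-1.4,-2.55,0.1,1],
    [-0.9,-4.1,-2.4,-1.3,-2.6,0.2,1],
    [-0.9,-4.1,-2.3,-1.15,-2.65,0.2,1],
    [-0.9,-4.2,-2.4,-1.05,-2.7,0.25,1],
    [-0.9,-4.1,-2.3,-0.9,-2.75,0.3,1],
    [-0.9,-4.1,-2.4,-0.75,-2.75,0.3,1],
    [-0.9,-4.2,-2.3,-0.65,-2.8,0.3,1],
    [-0.9,-4.1,-2.4,-0.5,-2.85,0.3,1],
    [-0.9,-4.1,-2.3,-0.35,-2.85,0.3,1]
  ],
  "newtons": 20
}}

```text
time_s: 2.15
ee_pos: [249.8, 258.9, 399.9]
ee_rot: [-180.0, 42.1, -174.4]
force: [0.4, 0.0, 0.1]
gripper_width: 91.2
```

```bash
python3 - <<'E'
from h import *
p,Rc,s=cur(); R=toolR(42,0); print(p,(R*Rc.inv()).as_rotvec(degrees=True),s['qpos'].round(),s['time_s'])
b=n2w([1,24,181]); 
rows([(tcp(b,R)-70*R.apply([0,0,1]),R)],1,[9])
E
```

```text
[249.77829863 258.91353319 399.93606782] [-0.00478282  0.09997826 -0.08457999] [ 56.  -6. 125. -49.  43.  -8.] 2.15
[[0.0,0.0,0.0,-0.53,-1.56,1.06,1],[0.0,0.0,0.0,-0.52,-1.56,1.06,1],[0.0,0.0,0.0,-0.53,-1.56,1.06,1],[0.0,0.0,0.0,-0.52,-1.55,1.06,1],[0.0,0.1,0.0,-0.53,-1.56,1.06,1],[0.0,0.0,0.0,-0.52,-1.56,1.06,1],[0.0,0.0,0.1,-0.53,-1.56,1.06,1],[0.0,0.0,0.0,-0.53,-1.56,1.06,1],[0.1,0.0,0.0,-0.53,-1.55,1.06,1],[0,0,0,0,0,0,1]]
```

>>> {"method": "servo_tool", "body": {
  "series": [
    [0,0,0,-0.53,-1.56,1.06,1],
    [0,0,0,-0.53,-1.56,1.06,1],
    [0,0,0,-0.53,-1.56,1.06,1],
    [0,0,0,-0.53,-1.56,1.06,1],
    [0,0,0,-0.53,-1.56,1.06,1],
    [0,0,0,-0.53,-1.56,1.06,1],
    [0,0,0,-0.53,-1.56,1.06,1],
    [0,0,0,-0.53,-1.56,1.06,1],
    [0,0,0,-0.53,-1.56,1.06,1],
    [0,0,0,0,0,0,1]
  ]
}}

```text
time_s: 3.4
ee_pos: [362.4, 128.8, 360.6]
ee_rot: [180.0, 41.9, -174.7]
force: [0.8, -0.5, 0.8]
gripper_width: 91.3
```

```bash
python3 - <<'E'
from h import *
p,Rc,s=cur(); R=toolR(42,0); print(p,(R*Rc.inv()).as_rotvec(degrees=True),s['qpos'].round(),s['time_s'])
for n in ['scene','top']:
    im,d=env.grab_frame(n); g=proj(n,p+172*Rc.apply([0,0,1]))[0]; t=proj(n,p+242*Rc.apply([0,0,1]))[0]; print(n,g,t)
    c=im[50:250,100:350,::-1].copy(); c=cv2.resize(c,None,fx=3,fy=3,interpolation=cv2.INTER_CUBIC)
    for q,col in ((g,(0,0,255)),(t,(0,255,0))): cv2.circle(c,tuple(int(v) for v in (q-[100,50])*3+1),4,col,-1)
    cv2.imwrite(f'pics/{n}1.png',c)
    for sl in env.silhouettes(n,'ball_centre')[:2]:
        P=cloud(n,sl['pixels'],d); print(sl['conf'],sl['uv'],len(P),np.median(P,0))
E
```

```text
[362.38000798 128.83654462 360.56060277] [-0.00828071 -0.07418857  0.16860554] [ 22.  -3. 129. -39.  18. -39.] 3.4
scene [189.46960775 124.57973092] [203.60184695 131.62043576]
0.51 [201.9, 150.9] 80 [519.75448744 160.68282548 111.39172844]
top [160.95325122 185.79600502] [165.16911636 168.44710165]
0.73 [294.0, 232.5] 268 [ 384.60077037 -174.08758511   15.65213454]
0.49 [161.2, 172.7] 213 [519.00347003 146.92632927 190.06444678]
```

View pics/scene1.png

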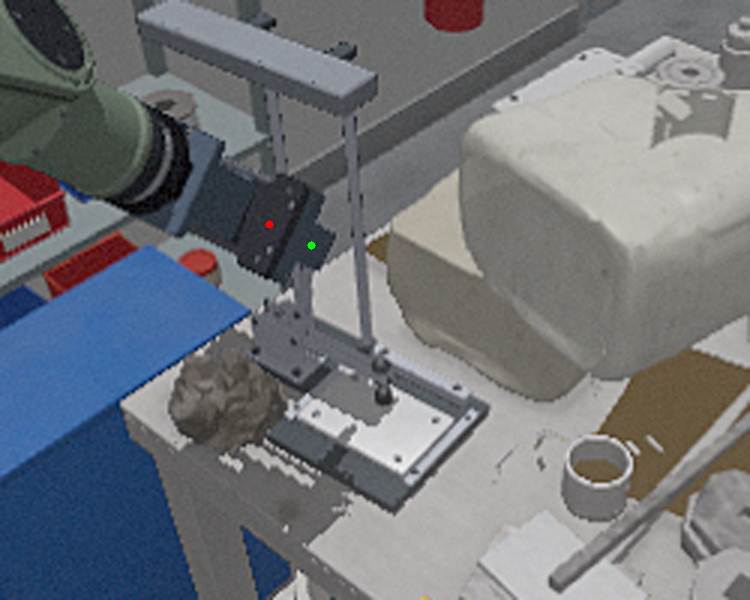

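View pics/top1.png

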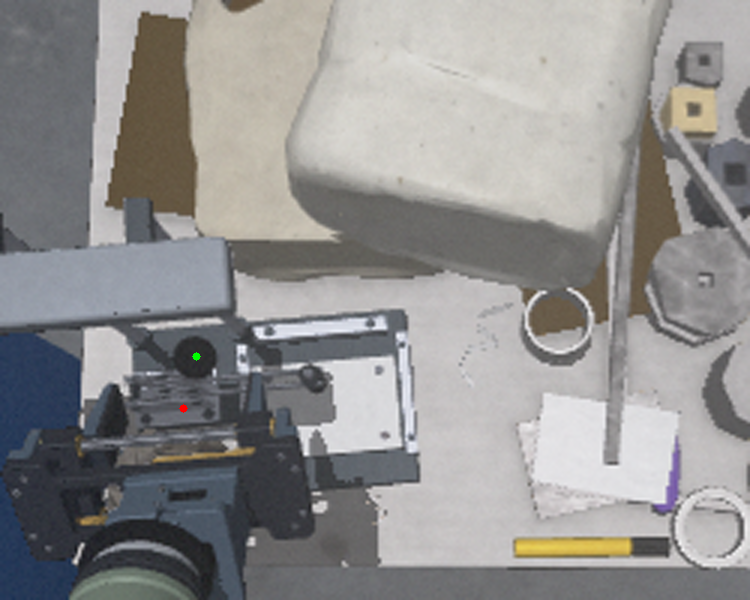

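>>> {"method": "servo_tool", "body": {
  "series": [
    [0,0,0,0,0,1.0,1],
    [0,0,0,0,0,1.0,1],
    [0,0,0,0,0,1.0,1],
    [0,0,0,0,0,1.0,1],
    [0,0,0,0,0,1.0,1],
    [0,0,0,0,0,1.0,1],
    [0,0,0,0,0,0.9,1],
    [0,0,0,0,0,0,0.2],
    [0,0,0,0,0,0,0.2],
    [0,0,0,0,0,0,0.2]
  ],
  "newtons": 15
}}

```text
time_s: 4.85
ee_pos: [407.7, 134.2, 309.8]
ee_rot: [180.0, 42.0, -174.5]
force: [0.5, 0.3, 0.7]
gripper_width: 64.0
```

```bash
python3 - <<'E'
from h import *
p,Rc,s=cur(); print(p,w2n(p+172*Rc.apply([0,0,1])),s['qpos'].round(),s['force'],s['gripper_width'],s['time_s'])
E
```

```text
[407.74604825 134.16974346 309.76375871] [  0.1821111   24.86995976 181.94097833] [ 20.   6. 129. -67.  10. -12.] [0.53803205 0.28194423 0.71624613] 63.95856860902616 4.85
```

```bash
cat > arm.py <<'E'
from h import *
from scipy.optimize import least_squares
p,Rc,s=cur()
D=[([69.73,18.331,89.67,0,72.0446,-1.146],[188.3,543.1,404.2],[-179.95,0,160.876],1),
([56,-6,125,-49,43,-8],[249.78,258.91,399.94],[180,42.1,-174.4],.05),
([22,-3,129,-39,18,-39],[362.38,128.84,360.56],[180,41.9,-174.7],.05),
(list(s['qpos']),list(p),list(s['ee_rot']),1)]
def fk(q,k):
    d,L1,L2,h,a1,e=k; q=np.array(q,float); a=np.radians(q)
    S=a[1]+a[2]
    r=a1+L1*np.sin(a[1])+L2*np.sin(S)+e*np.cos(S); z=h+L1*np.cos(a[1])+L2*np.cos(S)-e*np.sin(S)
    R=Ro.from_euler('ZYZYZ',[q[0],q[1]+q[2],q[3],q[4],q[5]+90],degrees=True)
    return np.array([r*np.cos(a[0]),r*np.sin(a[0]),z])+d*R.apply([0,0,1]),R
prior=np.array([90,330,320,330,0,0]); sg=np.array([40,120,120,200,80,80.])
def f(k):
    r=[(fk(q,k)[0]-P)*w for q,P,_,w in D]; return np.r_[np.concatenate(r),.02*(k-prior)/sg]
sol=least_squares(f,prior); K=sol.x
LO=np.array([-177.97,-48.28,12.27,-77.06,2.81,-146.56]);HI=np.array([177.97,115.42,149.76,257.06,150.46,146.56])
def ik(P,R,q0):
    def g(q):
        pp,RR=fk(q,K); return np.r_[(pp-P),(RR.inv()*R).as_rotvec()*200]
    o=least_squares(g,np.clip(q0,LO+.01,HI-.01),bounds=(LO,HI)); return o.x,np.linalg.norm(o.fun)
def toolR2(th,az,psi):
    t=np.radians(th);a=np.radians(az); z=np.array([np.sin(t)*np.cos(a),np.sin(t)*np.sin(a),-np.cos(t)])
    yy=Rn.apply([0,1,0]); y=yy-z*(yy@z); y/=np.linalg.norm(y)
    return Ro.from_matrix(np.c_[np.cross(y,z),y,z])*Ro.from_euler('z',-psi,degrees=True)
PATH=[(23,181),(35,184),(47,185),(60,184),(86,179),(112,168),(133,152),(150,134),(164,114),(173,90)]
E
python3 - <<'E'
from arm import *
print(K.round(1),sol.fun.round(1))
for th,az in ((42,5.5),(30,5.5),(30,20),(35,20),(35,30),(25,20)):
    q=s['qpos']
    for i,psi in ((0,0),(4,18),(6,46),(8,65),(9,75)):
        R=toolR2(th,az,psi); q,e=ik(tcp(n2w([0,*PATH[i]]),R),R,q); print(th,az,i,q.round(),round(e,1))
E
```

```text
Traceback (most recent call last):
  File "arm.py", line 17, in <module>
    sol=least_squares(f,prior); K=sol.x
  File "arm.py", line 16, in f
    r=[(fk(q,k)[0]-P)*w for q,P,_,w in D]; return np.r_[np.concatenate(r),.02*(k-prior)/sg]
        ~~^^^^^
  File "arm.py", line 12, in fk
    R=Ro.from_euler('ZYZYZ',[q[0],q[1]+q[2],q[3],q[4],q[5]+90],degrees=True)
  File "scipy/spatial/transform/_rotation.pyx", line 1413, in scipy.spatial.transform._rotation.Rotation.from_euler
ValueError: Expected axis specification to be a non-empty string of upto 3 characters, got ZYZYZ
```

```bash
sed -i "s/R=Ro.from_euler('ZYZYZ'.*/R=Ro.from_euler('ZYZ',[q[0],q[1]+q[2],q[3]],degrees=True)*Ro.from_euler('YZ',[q[4],q[5]+90],degrees=True)/" arm.py
cat > t1.py <<'E'
from arm import *
print(K.round(1),sol.fun.round(1))
for th,az in ((42,5.5),(30,5.5),(30,20),(35,20),(35,30),(25,20)):
    q=s['qpos']
    for i,psi in ((0,0),(4,18),(6,46),(8,65),(9,75)):
        R=toolR2(th,az,psi); q,e=ik(tcp(n2w([0,*PATH[i]]),R),R,q); print(th,az,i,q.round(),round(e,1))
E
python3 t1.py
```

```text
[ 76.8 544.2 342.5  56.2  73.3 -14.9] [10.8 -4.   0.  -0.9  0.7 -0.6 -0.3 -0.  -0.4  0.1 -0.2  0.  -0.   0.
  0.  -0.   0.  -0. ]
42 5.5 0 [ 20.   6. 129. -68.  10. -12.] 0.0
42 5.5 4 [ 28.   8. 127. -71.  16. -20.] 0.0
42 5.5 6 [ 34.  12. 127. -77.  19. -37.] 5.8
42 5.5 8 [ 38.  16. 127. -77.  20. -52.] 20.4
42 5.5 9 [ 39.  19. 127. -77.  21. -60.] 30.2
30 5.5 0 [ 18.   7. 121. -16.  23. -64.] 0.0
30 5.5 4 [ 26.   9. 119. -24.  26. -68.] 0.0
30 5.5 6 [ 32.  13. 120. -33.  24. -82.] 0.0
30 5.5 8 [ 35.  17. 121. -45.  21. -86.] 0.0
30 5.5 9 [ 36.  20. 123. -54.  18. -85.] 0.0
30 20 0 [ 14.   7. 121.   8.  22. -90.] 0.0
30 20 4 [ 22.   8. 120.  -3.  22. -91.] 0.0
30 20 6 [  28.   12.  121.  -13.   18. -104.] 0.0
30 20 8 [  32.   16.  123.  -27.   13. -106.] 0.0
30 20 9 [  33.   19.  125.  -41.   10. -101.] 0.0
35 20 0 [ 14.   6. 125.  14.  15. -97.] 0.0
35 20 4 [ 22.   8. 123.  -6.  14. -89.] 0.0
35 20 6 [ 28.  11. 124. -26.  11. -91.] 0.0
35 20 8 [ 32.  16. 127. -65.   8. -68.] 0.0
35 20 9 [ 33.  18. 127. -77.   7. -65.] 6.8
35 30 0 [  10.    7.  124.   36.   19. -120.] 0.0
35 30 4 [  19.    8.  123.   24.   16. -119.] 0.0
35 30 6 [  25.   11.  124.   17.   10. -136.] 0.0
35 30 8 [  29.   16.  127.   11.    3. -147.] 0.7
35 30 9 [  30.   18.  127.    2.    3. -147.] 11.8
25 20 0 [ 14.   8. 118.   5.  29. -86.] 0.0
25 20 4 [ 22.  10. 116.  -2.  29. -91.] 0.0
25 20 6 [  28.   13.  117.   -8.   25. -109.] 0.0
25 20 8 [  31.   17.  119.  -14.   20. -118.] 0.0
25 20 9 [  32.   19.  121.  -19.   16. -123.] 0.0
```

```bash
cat > t1.py <<'E'
from arm import *
for th,az in ((35,5.5),(35,0),(35,12),(33,5.5),(38,5.5)):
    q=s['qpos']
    for i,psi in ((0,0),(2,0),(4,15),(5,28),(6,42),(7,55),(8,65),(9,75)):
        R=toolR2(th,az,psi); P=n2w([0,*PATH[i]])-184*R.apply([0,0,1]); q,e=ik(P,R,q); 
        c=w2n(P)  # body box clearance to bar: sample corners
        m=1e9
        for a in np.linspace(0,130,14):
            for jx in np.linspace(-38,38,9):
                for jy in np.linspace(-89,89,13):
                    X=w2n(P+R.apply([jx,jy,112-a])); dd=np.maximum(0,np.maximum(np.array([-8,-35,330])-X,X-np.array([38,195,370]))); m=min(m,np.linalg.norm(dd))
        print(th,az,i,q.round(),round(e,1),'bar',round(m))
E
python3 t1.py
```

```text
35 5.5 0 [ 19.   5. 124. -25.  18. -55.] 0.0 bar 41
35 5.5 2 [ 22.   5. 123. -29.  20. -49.] 0.0 bar 39
35 5.5 4 [ 28.   7. 122. -35.  22. -53.] 0.0 bar 21
35 5.5 5 [ 31.   9. 122. -41.  22. -58.] 0.0 bar 12
35 5.5 6 [ 33.  11. 123. -48.  21. -63.] 0.0 bar 8
35 5.5 7 [ 35.  13. 124. -55.  20. -67.] 0.0 bar 12
35 5.5 8 [ 37.  15. 125. -63.  20. -67.] 0.0 bar 21
35 5.5 9 [ 38.  18. 126. -75.  19. -64.] 0.0 bar 35
35 0 0 [ 21.   5. 124. -34.  21. -45.] 0.0 bar 41
35 0 2 [ 24.   6. 122. -36.  24. -40.] 0.0 bar 38
35 0 4 [ 29.   8. 121. -41.  25. -47.] 0.0 bar 20
35 0 5 [ 32.   9. 121. -45.  26. -53.] 0.0 bar 11
35 0 6 [ 35.  12. 122. -50.  25. -60.] 0.0 bar 8
35 0 7 [ 37.  14. 122. -56.  25. -65.] 0.0 bar 11
35 0 8 [ 38.  16. 123. -62.  24. -67.] 0.0 bar 20
35 0 9 [ 39.  19. 125. -71.  23. -66.] 0.0 bar 35
35 12 0 [ 17.   5. 124.  -9.  16. -72.] 0.0 bar 41
35 12 2 [ 20.   5. 123. -15.  18. -64.] 0.0 bar 38
35 12 4 [ 25.   6. 123. -25.  18. -65.] 0.0 bar 20
35 12 5 [ 29.   8. 123. -32.  18. -68.] 0.0 bar 11
35 12 6 [ 31.  10. 124. -41.  17. -71.] 0.0 bar 7
35 12 7 [ 33.  12. 125. -51.  16
[... 250 characters left out ...]
-30.  24. -59.] 0.0 bar 16
33 5.5 5 [ 30.   9. 121. -35.  24. -64.] 0.0 bar 6
33 5.5 6 [ 33.  11. 121. -40.  23. -70.] 0.0 bar 3
33 5.5 7 [ 35.  13. 122. -47.  21. -75.] 0.0 bar 6
33 5.5 8 [ 36.  16. 123. -54.  20. -76.] 0.0 bar 15
33 5.5 9 [ 37.  18. 125. -65.  18. -74.] 0.0 bar 28
38 5.5 0 [ 19.   4. 126. -36.  15. -44.] 0.0 bar 47
38 5.5 2 [ 23.   5. 125. -39.  17. -39.] 0.0 bar 45
38 5.5 4 [ 28.   7. 124. -46.  19. -42.] 0.0 bar 27
38 5.5 5 [ 31.   8. 124. -53.  20. -46.] 0.0 bar 18
38 5.5 6 [ 34.  11. 125. -60.  20. -50.] 0.0 bar 16
38 5.5 7 [ 36.  13. 126. -68.  20. -53.] 0.0 bar 20
38 5.5 8 [ 38.  15. 127. -77.  20. -52.] 0.5 bar 30
38 5.5 9 [ 39.  18. 127. -77.  20. -61.] 10.4 bar 46
```

```bash
python3 - <<'E'
from arm import *
R=toolR2(38,5.5,0); P=n2w([0,25,181.5])-184*R.apply([0,0,1]); rows([(P,R)],0.7,[4])
E
```

```text
[[0.0,1.0,0.0,-0.31,0.01,-0.28,0.7],[0.0,1.0,0.0,-0.31,0.0,-0.29,0.7],[0.0,1.0,0.0,-0.29,0.01,-0.3,0.7],[0.0,1.0,0.0,-0.3,0.0,-0.3,0.7],[0,0,0,0,0,0,0.7],[0,0,0,0,0,0,0.7],[0,0,0,0,0,0,0.7],[0,0,0,0,0,0,0.7],[0,0,0,0,0,0,0.7],[0,0,0,0,0,0,0.7]]
```

>>> {"method": "servo_tool", "body": {
  "series": [
    [0,1.0,0,-0.3,0,-0.3,0.7],
    [0,1.0,0,-0.3,0,-0.3,0.7],
    [0,1.0,0,-0.3,0,-0.3,0.7],
    [0,1.0,0,-0.3,0,-0.3,0.7],
    [0,0,0,0,0,0,0.2],
    [0,0,0,0,0,0,0.1],
    [0,0,0,0,0,0,0.1],
    [0,0,0,0,0,0,0.1],
    [0,0,0,0,0,0,0.1],
    [0,0,0,0,0,0,0.1]
  ],
  "newtons": 20
}}

```text
time_s: 6.1
ee_pos: [409.2, 134.4, 326.0]
ee_rot: [180.0, 37.9, -174.5]
force: [-1.1, 5.1, -2.7]
gripper_width: 30.8
```

```bash
cat > t2.py <<'E'
from arm import *
p,Rc,s=cur(); z=Rc.apply([0,0,1]); print(w2n(p+184*z),s['qpos'].round(),s['force'],s['gripper_width'],s['time_s'])
E
python3 t2.py; python3 - <<'E'
from arm import *
p,Rc,s=cur(); off=w2n(p+184*Rc.apply([0,0,1])); yoff=0
# path relative: start at measured
o=np.array([off[0],off[1]-23,off[2]-181]); print(o)
ths=[38,38,38,38,38,38,37,35,33,31]; psi=[0,0,0,4,12,22,35,48,60,72]; n=[0,2,2,2,3,4,3,3,3,3]
w=[];f=1
for i in range(1,10):
    R=toolR2(ths[i],5.5,psi[i]); w.append((n2w(np.array([o[0],*PATH[i]])+[0,o[1]*.5,o[2]*.5])-184*R.apply([0,0,1]),R))
rows(w,0.1,n[1:])
E
```

```text
[ -0.31484471  25.08838641 180.91748629] [ 20.   4. 126. -35.  15. -45.] [-1.12385932  5.10700167 -2.6742633 ] 30.779757952388138 6.1
[-0.31484471  2.08838641 -0.08251371]
[[0.0,0.0,0.0,-0.08,0.56,-0.12,0.1],[0.0,-0.1,0.0,-0.09,0.55,-0.12,0.1],[0.0,0.0,0.0,-0.03,0.6,-0.04,0.1],[0.0,0.0,0.0,-0.03,0.6,-0.04,0.1],[0.0,0.0,-2.0,0.03,0.65,0.04,0.1],[0.0,0.0,-2.0,0.01,0.65,0.04,0.1],[0.0,0.0,-2.7,0.04,0.87,0.13,0.1],[0.0,0.0,-2.6,0.0,0.88,0.14,0.1],[0.0,0.1,-2.7,-0.04,0.87,0.13,0.1],[0.0,0.0,-2.5,0.03,0.67,0.22,0.1]]
[[0.0,0.0,-2.5,0.0,0.67,0.21,0.1],[0.0,0.0,-2.5,-0.03,0.67,0.22,0.1],[0.0,0.0,-2.5,-0.05,0.67,0.22,0.1],[-0.1,0.3,-4.3,-0.06,0.73,0.42,0.1],[-0.2,0.3,-4.4,-0.11,0.73,0.42,0.1],[-0.1,0.2,-4.3,-0.18,0.71,0.43,0.1],[-0.5,0.5,-4.3,-0.2,0.55,0.48,0.1],[-0.4,0.5,-4.4,-0.25,0.53,0.49,0.1],[-0.5,0.5,-4.3,-0.29,0.5,0.48,0.1],[-0.5,0.4,-4.0,-0.23,0.44,0.55,0.1]]
[[-0.6,0.4,-4.0,-0.27,0.41,0.55,0.1],[-0.5,0.4,-4.0,-0.3,0.39,0.56,0.1],[-0.6,0.3,-4.0,-0.15,0.34,0.67,0.1],[-0.6,0.3,-4.0,-0.17,0.32,0.68,0.1],[-0.6,0.2,-4.0,-0.21,0.31,0.68,0.1],[0,0,0,0,0,0,0.1],[0,0,0,0,0,0,0.1],[0,0,0,0,0,0,0.1],[0,0,0,0,0,0,0.1],[0,0,0,0,0,0,0.1]]
```

>>> {"method": "servo_tool", "body": {
  "series": [
    [0,0,0,-0.1,0.55,-0.12,0.1],
    [0,0,0,-0.08,0.55,-0.12,0.1],
    [0,0,0,-0.03,0.6,-0.04,0.1],
    [0,0,0,-0.03,0.6,-0.04,0.1],
    [0,0,-2,0.03,0.65,0.04,0.1],
    [0,0,-2,0.01,0.65,0.04,0.1],
    [0,0,-2.7,0.04,0.87,0.13,0.1],
    [0,0,-2.6,0,0.88,0.14,0.1],
    [0,0,-2.7,-0.04,0.87,0.13,0.1],
    [0,0,-2.5,0.03,0.67,0.22,0.1]
  ]
}}

```text
time_s: 7.35
ee_pos: [402.8, 203.2, 321.4]
ee_rot: [-168.9, 36.5, -156.1]
force: [1.9, -2.3, 3.7]
gripper_width: 30.8
```

```bash
python3 t2.py
```

```text
[4.85057652e-03 9.41123513e+01 1.76389960e+02] [ 30.   7. 124. -48.  20. -39.] [ 1.93397767 -2.34008909  3.67390932] 30.786416263915743 7.35
```

>>> {"method": "servo_tool", "body": {
  "series": [
    [0,0,-2.5,0,0.67,0.21,0.1],
    [0,0,-2.5,-0.03,0.67,0.22,0.1],
    [0,0,-2.5,-0.05,0.67,0.22,0.1],
    [-0.1,0.3,-4.3,-0.06,0.73,0.42,0.1],
    [-0.2,0.3,-4.4,-0.11,0.73,0.42,0.1],
    [-0.1,0.2,-4.3,-0.18,0.71,0.43,0.1],
    [-0.5,0.5,-4.3,-0.2,0.55,0.48,0.1],
    [-0.4,0.5,-4.4,-0.25,0.53,0.49,0.1],
    [-0.5,0.5,-4.3,-0.29,0.5,0.48,0.1],
    [-0.5,0.4,-4.0,-0.23,0.44,0.55,0.1]
  ]
}}

```text
time_s: 8.6
ee_pos: [406.1, 265.8, 278.9]
ee_rot: [-151.7, 20.3, -117.1]
force: [2.0, -1.0, 0.5]
gripper_width: 30.6
```

```bash
python3 t2.py;  python3 - <<'E'
from arm import *
for i,(th,ps,pt) in enumerate([(33,60,(164,114)),(31,72,(173,90))]):
    R=toolR2(th,5.5,ps); w=w+[(n2w([0,pt[0]+1,pt[1]])-184*R.apply([0,0,1]),R)] if i else [(n2w([0,pt[0]+1,pt[1]])-184*R.apply([0,0,1]),R)]
rows(w,.1,[3,4])
im,d=env.grab_frame('scene');cv2.imwrite('pics/s3.png',cv2.resize(im[50:250,100:350,::-1],None,fx=3,fy=3))
E
```

```text
[ -0.19457238 156.28397527 126.9127963 ] [ 37.  14. 122. -52.  22. -66.] [ 1.95516349 -0.95401265  0.51098517] 30.57942285474725 8.6
[[-0.3,0.3,-2.6,-0.18,0.26,0.36,0.1],[-0.4,0.2,-2.6,-0.19,0.25,0.36,0.1],[-0.3,0.3,-2.6,-0.21,0.24,0.37,0.1],[-0.5,0.2,-3.0,-0.11,0.26,0.5,0.1],[-0.4,0.2,-3.0,-0.13,0.24,0.51,0.1],[-0.5,0.2,-3.0,-0.14,0.24,0.51,0.1],[-0.5,0.2,-3.0,-0.15,0.22,0.51,0.1],[0,0,0,0,0,0,0.1],[0,0,0,0,0,0,0.1],[0,0,0,0,0,0,0.1]]
```

View pics/s3.png

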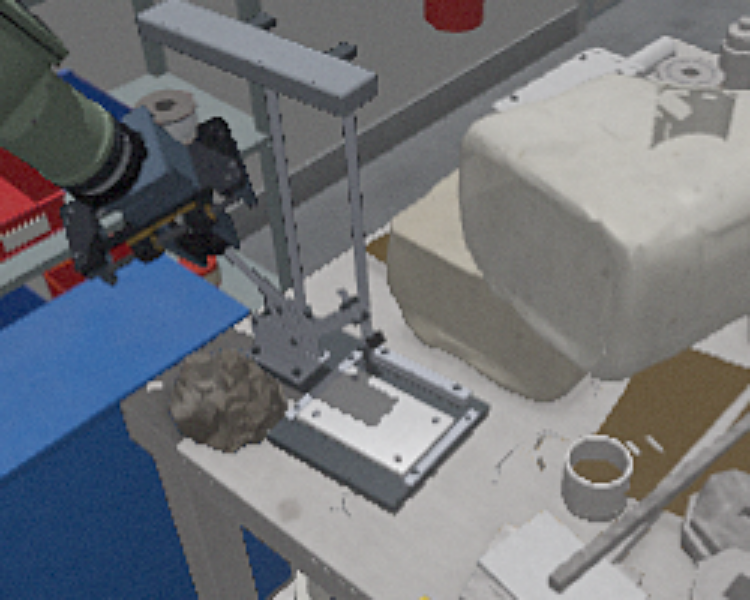

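>>> {"method": "servo_tool", "body": {
  "series": [
    [-0.3,0.3,-2.6,-0.18,0.26,0.36,0.1],
    [-0.4,0.2,-2.6,-0.19,0.25,0.36,0.1],
    [-0.3,0.3,-2.6,-0.21,0.24,0.37,0.1],
    [-0.5,0.2,-3.0,-0.11,0.26,0.5,0.1],
    [-0.4,0.2,-3.0,-0.13,0.24,0.5,0.1],
    [-0.5,0.2,-3.0,-0.14,0.24,0.5,0.1],
    [-0.5,0.2,-3.0,-0.15,0.22,0.5,0.1],
    [0,0,0,-0.05,0.1,0.25,0.1],
    [0,0,0,0,0,0,0.1],
    [0,0,0,0,0,0,0.1]
  ]
}}

```text
time_s: 9.9
ee_pos: [413.7, 284.7, 246.5]
ee_rot: [-150.2, 9.3, -100.3]
force: [-2.3, -2.9, 6.8]
gripper_width: 30.7
```

```bash
python3 t2.py;  python3 - <<'E'
from h import *
im,d=env.grab_frame('scene');cv2.imwrite('pics/s4.png',cv2.resize(im[50:250,100:350,::-1],None,fx=3,fy=3))
E
```

```text
[  0.40574897 173.99891515  88.92420617] [ 38.  18. 121. -50.  21. -85.] [-2.33287856 -2.90176668  6.81774791] 30.674987254575118 9.9
```

View pics/s4.png

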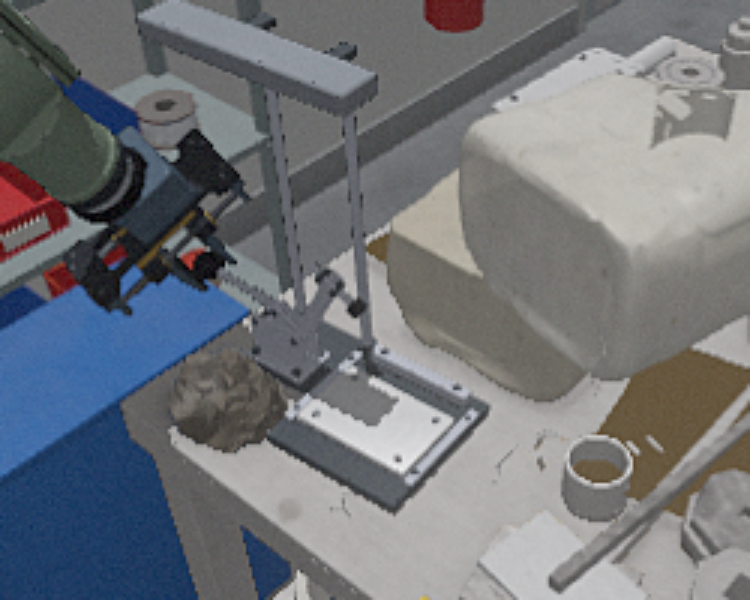

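>>> {"method": "servo_tool", "body": {
  "series": [
    [0,0,0,-0.05,0.1,0.3,0.1],
    [0,0,0,-0.05,0.1,0.3,0.1],
    [0,0,0,0,0,0,0.1],
    [0,0,0,0,0,0,0.1],
    [0,0,0,0,0,0,0.1],
    [0,0,0,0,0,0,0.1],
    [0,0,0,0,0,0,0.1],
    [0,0,0,0,0,0,0.1],
    [0,0,0,0,0,0,0.1],
    [0,0,0,0,0,0,0.1]
  ]
}}

```text
time_s: 11.2
ee_pos: [414.7, 286.1, 241.6]
ee_rot: [-150.1, 9.3, -100.3]
force: [-9.5, -5.9, 19.2]
gripper_width: 30.2
```

```bash
python3 t2.py
```

```text
[  1.75977696 175.30450352  84.15944964] [ 38.  19. 121. -52.  21. -83.] [-9.52784495 -5.91299282 19.17951325] 30.176398484231868 11.2
```

```bash
cat >> h.py <<'E'
def tip(nest,R): return n2w(np.asarray(nest,float))-190.8*R.apply([0,0,1])
E
python3 - <<'E'
from arm import *
p,Rc,s=cur(); z=Rc.apply([0,0,1])
st=(p-80*z,Rc); print(w2n(p+110*z))
Ra=toolR2(20,5.5,30);Rb=toolR2(8,5.5,0)
q=s['qpos']
for t,R in (((-110,90,125),Ra),((-95,-56,80),Rb),((-93,-56,16),Rb),((-55,-56,16),Rb)):
    q,e=ik(tip(t,R),R,q); print(q.round(),round(e,1))
rows([(tip((-110,90,125),Ra),Ra),(tip((-95,-56,70),Rb),Rb)],0,[8,12],start=st)
E
```

```text
[-36.5209673  175.33105715 147.48862075]
[ 32.   4. 127. -17.  32. -81.] 0.0
[  7.  10. 125.  -0.  37. -88.] 0.0
[  7.  17. 130.  -1.  25. -87.] 0.0
[  7.  20. 125.  -1.  27. -88.] 0.0
[[-1.1,0.9,5.2,1.16,0.11,-0.2,0],[-1.1,0.9,5.2,1.17,0.01,-0.18,0],[-1.1,0.9,5.2,1.17,-0.09,-0.16,0],[-1.1,0.9,5.2,1.16,-0.2,-0.15,0],[-1.1,0.9,5.2,1.13,-0.3,-0.13,0],[-1.1,0.9,5.2,1.11,-0.4,-0.12,0],[-1.1,0.9,5.2,1.07,-0.49,-0.12,0],[-1.2,0.9,5.2,1.02,-0.59,-0.1,0],[-0.3,1.0,2.5,0.36,-1.2,0.51,0],[-0.2,1.0,2.5,0.29,-1.22,0.5,0]]
[[-0.3,0.9,2.5,0.23,-1.23,0.51,0],[-0.2,1.0,2.5,0.17,-1.24,0.5,0],[-0.3,1.0,2.4,0.11,-1.25,0.5,0],[-0.2,1.0,2.5,0.04,-1.25,0.5,0],[-0.3,0.9,2.5,-0.01,-1.26,0.49,0],[-0.3,1.0,2.5,-0.08,-1.26,0.49,0],[-0.2,1.0,2.5,-0.15,-1.25,0.47,0],[-0.3,1.0,2.5,-0.2,-1.25,0.47,0],[-0.2,0.9,2.5,-0.27,-1.24,0.46,0],[-0.3,1.0,2.5,-0.33,-1.23,0.45,0]]
```

>>> {"method": "servo_tool", "body": {
  "series": [
    [0,0,0,0,0,0,0.7],
    [0,0,0,0,0,0,0.7],
    [0,0,0,0,0,-0.3,0.7],
    [0,0,0,0,0,-0.7,0.7],
    [0,0,0,0,0,-1.0,0.7],
    [0,0,0,0,0,-1.5,0.7],
    [0,0,0,0,0,-1.5,0.7],
    [0,0,0,0,0,-1.5,0.7],
    [0,0,0,0,0,-1.5,0.7],
    [0,0,0,0,0,0,0.7]
  ]
}}

```text
time_s: 12.45
ee_pos: [374.2, 282.7, 309.9]
ee_rot: [-150.2, 9.4, -100.2]
force: [0.9, 0.1, -0.9]
gripper_width: 63.8
```

>>> {"method": "servo_tool", "body": {
  "series": [
    [-1.1,0.9,5.2,1.15,0.1,-0.2,0],
    [-1.1,0.9,5.2,1.15,0,-0.2,0],
    [-1.1,0.9,5.2,1.15,-0.1,-0.15,0],
    [-1.1,0.9,5.2,1.15,-0.2,-0.15,0],
    [-1.1,0.9,5.2,1.15,-0.3,-0.15,0],
    [-1.1,0.9,5.2,1.1,-0.4,-0.1,0],
    [-1.1,0.9,5.2,1.05,-0.5,-0.1,0],
    [-1.2,0.9,5.2,1.0,-0.6,-0.1,0],
    [-0.3,1.0,2.5,0.35,-1.2,0.5,0],
    [-0.2,1.0,2.5,0.3,-1.2,0.5,0]
  ]
}}

```text
time_s: 13.7
ee_pos: [354.8, 170.4, 295.5]
ee_rot: [-171.9, 15.9, -148.5]
force: [0.5, 0.8, -0.3]
gripper_width: 0.6
```

>>> {"method": "servo_tool", "body": {
  "series": [
    [-0.3,0.9,2.5,0.25,-1.25,0.5,0],
    [-0.2,1.0,2.5,0.15,-1.25,0.5,0],
    [-0.3,1.0,2.4,0.1,-1.25,0.5,0],
    [-0.2,1.0,2.5,0.05,-1.25,0.5,0],
    [-0.3,0.9,2.5,0,-1.25,0.5,0],
    [-0.3,1.0,2.5,-0.1,-1.25,0.5,0],
    [-0.2,1.0,2.5,-0.15,-1.25,0.45,0],
    [-0.3,1.0,2.5,-0.2,-1.25,0.45,0],
    [-0.2,0.9,2.5,-0.25,-1.25,0.45,0],
    [-0.3,1.0,2.5,-0.35,-1.25,0.45,0]
  ]
}}

```text
time_s: 14.95
ee_pos: [411.4, 53.0, 258.1]
ee_rot: [180.0, 7.8, -174.6]
force: [-0.2, 0.3, 0.0]
gripper_width: 0.4
```

```bash
python3 - <<'E'
from arm import *
p,Rc,s=cur(); print(w2n(p+190.8*Rc.apply([0,0,1])),s['qpos'].round(),s['force'],s['gripper_width'],s['time_s'])
R=toolR2(8,5.5,0)
rows([(tip((-93,-56,30),R),R),(tip((-93,-56,16),R),R)],0,[4,4])
for n in ('scene','top'):
    im,d=env.grab_frame(n);cv2.imwrite(f'pics/{n}5.png',cv2.resize(im[50:250,100:350,::-1],None,fx=3,fy=3))
E
```

```text
[-93.06162722 -56.29714254  69.12209685] [  6.  12. 124.  -0.  36. -90.] [-0.21169281  0.3205626   0.04777539] 0.3926707367905189 14.95
[[0.0,0.0,0.0,0.15,0.01,0.97,0],[0.0,-0.1,-0.1,0.14,0.0,0.97,0],[0.0,0.0,0.0,0.15,0.01,0.97,0],[0.0,-0.1,0.0,0.14,0.01,0.97,0],[0.0,0.0,0.0,0.05,0.0,0.35,0],[0.0,0.0,0.0,0.05,0.0,0.34,0],[0.0,0.0,0.0,0.05,0.0,0.35,0],[0.0,0.0,0.0,0.05,0.0,0.34,0],[0,0,0,0,0,0,0],[0,0,0,0,0,0,0]]
```

View pics/scene5.png

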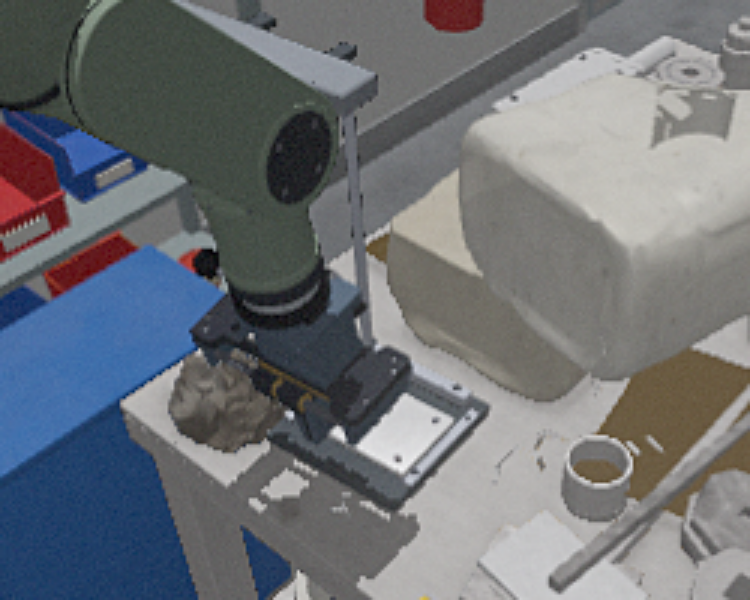

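View pics/top5.png

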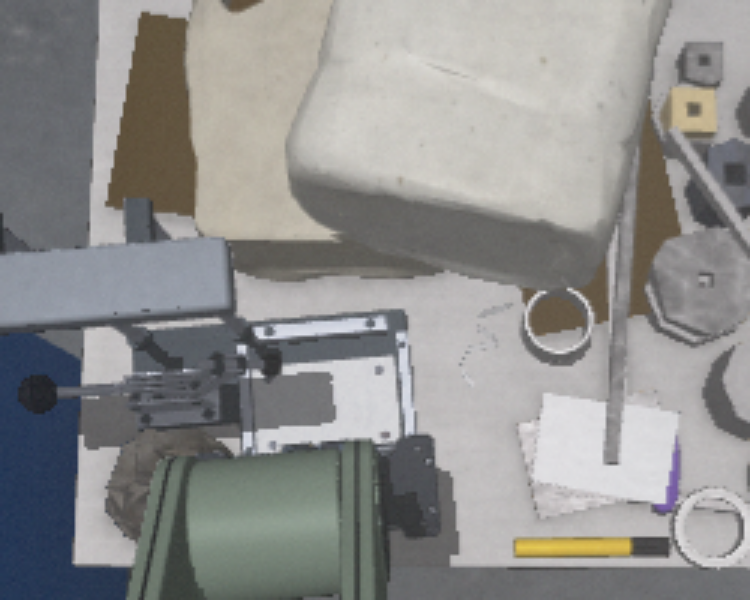

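>>> {"method": "servo_tool", "body": {
  "series": [
    [0,0,0,0.15,0,0.97,0],
    [0,-0.1,0,0.15,0,0.97,0],
    [0,0,0,0.15,0,0.97,0],
    [0,-0.1,0,0.15,0,0.97,0],
    [0,0,0,0.05,0,0.35,0],
    [0,0,0,0.05,0,0.35,0],
    [0,0,0,0.05,0,0.35,0],
    [0,0,0,0.05,0,0.3,0],
    [0,0,0,0,0,0,0],
    [0,0,0,0,0,0,0]
  ]
}}

```text
time_s: 16.3
ee_pos: [410.4, 53.7, 205.6]
ee_rot: [-180.0, 8.1, -174.5]
force: [-0.2, -0.4, 0.1]
gripper_width: 0.8
```

```bash
cat > t3.py <<'E'
from arm import *
import sys
p,Rc,s=cur(); print(w2n(p+190.8*Rc.apply([0,0,1])),s['qpos'].round(),s['force'],s['gripper_width'],s['time_s'])
R=toolR2(8,5.5,0); rows([(tip((float(sys.argv[1]),-56,16),R),R)],0,[int(sys.argv[2])])
E
python3 t3.py -63 10
```

```text
[-92.98856927 -55.58936508  16.69063811] [  6.  17. 128.  -0.  27. -90.] [-0.24132635 -0.40411088  0.10074962] 0.8116103019527076 16.3
[[0.0,0.0,0.0,-0.3,0.0,0.05,0],[0.0,0.0,0.0,-0.3,-0.01,0.05,0],[0.0,0.0,0.0,-0.3,0.0,0.05,0],[0.0,0.0,0.0,-0.3,-0.01,0.05,0],[0.0,0.1,0.0,-0.3,0.0,0.05,0],[0.0,0.0,0.0,-0.3,-0.01,0.04,0],[0.0,0.0,0.0,-0.3,0.0,0.05,0],[0.0,0.0,0.0,-0.3,-0.01,0.05,0],[0.0,0.0,0.0,-0.3,0.0,0.05,0],[0.0,0.0,0.0,-0.3,-0.01,0.05,0]]
```

>>> {"method": "servo_tool", "body": {
  "series": [
    [0,0,0,-0.3,0,0.05,0],
    [0,0,0,-0.3,0,0.05,0],
    [0,0,0,-0.3,0,0.05,0],
    [0,0,0,-0.3,0,0.05,0],
    [0,0,0,-0.3,0,0.05,0],
    [0,0,0,-0.3,0,0.05,0],
    [0,0,0,-0.3,0,0.05,0],
    [0,0,0,-0.3,0,0.05,0],
    [0,0,0,-0.3,0,0.05,0],
    [0,0,0,-0.3,0,0.05,0]
  ]
}}

```text
time_s: 17.55
ee_pos: [440.8, 56.7, 204.7]
ee_rot: [-180.0, 8.1, -174.5]
force: [-2.2, -0.1, 1.2]
gripper_width: 1.1
```

```bash
python3 t3.py -57 10
```

```text
[-62.59800559 -55.55494722  15.8026058 ] [  6.  19. 124.  -0.  28. -90.] [-2.23176536 -0.07965194  1.2374998 ] 1.0504349788124183 17.55
[[0.0,0.0,0.0,-0.06,-0.01,0.01,0],[0.0,0.0,0.0,-0.06,0.0,0.0,0],[0.0,0.0,0.0,-0.06,-0.01,0.01,0],[0.0,0.0,0.0,-0.05,0.0,0.0,0],[0.0,0.0,0.0,-0.06,-0.01,0.01,0],[0.0,0.1,0.0,-0.06,0.0,0.01,0],[0.0,0.0,0.0,-0.06,-0.01,0.0,0],[0.0,0.0,0.0,-0.06,0.0,0.01,0],[0.0,0.0,0.0,-0.06,-0.01,0.0,0],[0.0,0.0,0.0,-0.05,0.0,0.01,0]]
```

>>> {"method": "servo_tool", "body": {
  "series": [
    [0,0,0,-0.1,0,0.01,0],
    [0,0,0,-0.1,0,0.01,0],
    [0,0,0,-0.1,0,0.01,0],
    [0,0,0,-0.1,0,0.01,0],
    [0,0,0,-0.1,0,0.01,0],
    [0,0,0,-0.1,0,0.01,0],
    [0,0,0,-0.1,0,0.01,0],
    [0,0,0,0,0,0,0],
    [0,0,0,0,0,0,0],
    [0,0,0,0,0,0,0]
  ]
}}

```text
time_s: 18.8
ee_pos: [446.8, 57.3, 204.9]
ee_rot: [-180.0, 8.0, -174.5]
force: [-5.5, -0.3, 2.6]
gripper_width: 0.5
```

```bash
python3 t3.py -57 10 | head -1
```

```text
[-57.03455556 -55.49514522  15.9051182 ] [  6.  20. 123.  -0.  29. -90.] [-5.47068903 -0.2787112   2.64399388] 0.5491300144776214 18.8
```

>>> {"method": "servo_tool", "body": {
  "series": [
    [0,0,0,-0.1,0,0.01,0],
    [0,0,0,-0.1,0,0.01,0],
    [0,0,0,-0.1,0,0.01,0],
    [0,0,0,0,0,0,0],
    [0,0,0,0,0,0,0],
    [0,0,0,0,0,0,0],
    [0,0,0,0,0,0,0],
    [0,0,0,0,0,0,0],
    [0,0,0,0,0,0,0],
    [0,0,0,0,0,0,0]
  ]
}}

```text
time_s: 20.05
ee_pos: [448.0, 57.5, 204.8]
ee_rot: [-180.0, 7.6, -174.5]
force: [-9.8, -1.0, 8.0]
gripper_width: 0.3
```

```bash
python3 t3.py -57 10 | head -1; python3 - <<'E'
from h import *
for n in ('scene','top'):
    im,d=env.grab_frame(n);cv2.imwrite(f'pics/{n}6.png',cv2.resize(im[100:230,150:290,::-1],None,fx=4.5,fy=4.5,interpolation=cv2.INTER_CUBIC))
    P=cloud(n,np.ones(d.shape,bool),d); N=w2n(P); s=N[(N[:,1]>-118)&(N[:,1]<5)&(N[:,2]<40)&(N[:,2]>0)]
    print(n,[(x,float(np.round(np.median(k[:,2]),1)),len(k)) for x in range(-60,64,4) if len(k:=s[abs(s[:,0]-x)<2])>5])
E
```

```text
[-56.78461143 -55.47026531  15.68943041] [  6.  20. 123.  -0.  29. -90.] [-9.75780411 -1.03521954  7.99282063] 0.3376780508677915 20.05
scene [(-60, 13.1, 35), (-56, 12.7, 28), (-52, 12.4, 24), (-48, 12.6, 21), (-44, 11.9, 12), (-40, 15.9, 21), (-36, 21.0, 9), (-32, 22.4, 9), (-28, 21.8, 9), (-24, 20.8, 6), (-20, 22.0, 8), (-16, 20.8, 7), (-12, 21.4, 10), (-8, 22.5, 6), (-4, 22.3, 7), (0, 20.8, 9), (4, 21.9, 9), (8, 22.5, 7), (16, 21.2, 11), (20, 21.8, 6), (24, 21.8, 10), (28, 22.6, 8), (32, 21.8, 11), (36, 21.4, 10), (40, 21.5, 10), (44, 22.8, 18), (48, 27.0, 39), (52, 29.5, 26), (56, 29.0, 24)]
top [(-24, 20.4, 7), (-20, 19.9, 8), (-16, 20.7, 13), (-12, 20.2, 34), (-8, 20.9, 51), (-4, 20.9, 69), (0, 20.9, 60), (4, 20.4, 69), (8, 20.6, 65), (12, 20.3, 63), (16, 20.6, 56), (20, 19.8, 56), (24, 20.3, 58), (28, 19.9, 53), (32, 20.4, 65), (36, 20.1, 63), (40, 20.2, 68), (44, 26.2, 89), (48, 27.2, 66), (52, 27.0, 67), (56, 27.0, 38), (60, 10.7, 29)]
```

View pics/top6.png

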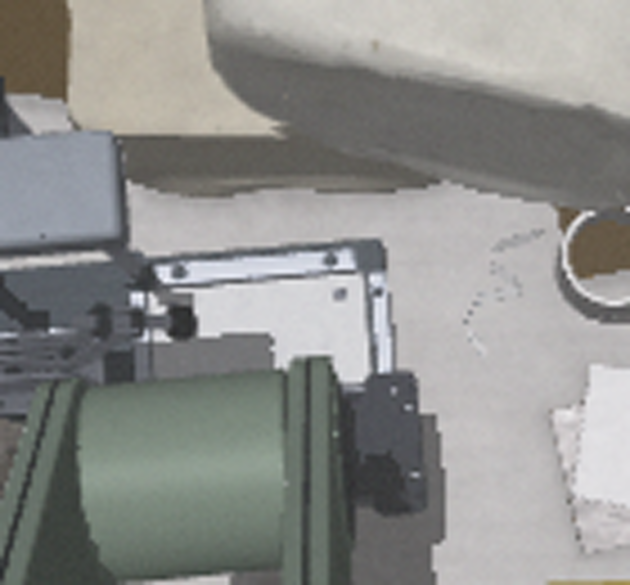

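>>> {"method": "servo_tool", "body": {
  "series": [
    [0,0,0,-0.1,0,0,0],
    [0,0,0,-0.1,0,0,0],
    [0,0,0,0,0,0,0],
    [0,0,0,0.6,0,0,0],
    [0,0,0,1.2,0,0,0],
    [0,0,0,1.2,0,-0.3,0],
    [0,0,0,0.8,0,-1.0,0],
    [0,0,0,0,0,-2.0,0],
    [0,0,0,0,0,-2.5,0],
    [0,0,0,0,0,-2.5,0]
  ]
}}

```text
time_s: 21.4
ee_pos: [403.1, 53.1, 283.7]
ee_rot: [-180.0, 8.2, -174.5]
force: [0.1, 0.2, 0.7]
gripper_width: 0.7
```

```bash
python3 - <<'E'
from arm import *
p,Rc,s=cur(); print(w2n(p+190.8*Rc.apply([0,0,1])),s['time_s'])
Ra=toolR2(20,5.5,30); Rb=toolR2(31,5.5,72); zb=Rb.apply([0,0,1])
b=n2w([0,173,90]); 
rows([(tip((-112,90,125),Ra),Ra),(b-264*zb,Rb)],0.6,[11,9])
E
```

```text
[-100.19418842  -55.53944488   94.79530559] 21.4
[[0.3,-1.1,-2.7,0.42,1.32,-0.25,0.6],[0.3,-1.0,-2.7,0.36,1.34,-0.27,0.6],[0.2,-1.1,-2.7,0.28,1.36,-0.27,0.6],[0.3,-1.0,-2.8,0.22,1.36,-0.29,0.6],[0.3,-1.1,-2.7,0.14,1.37,-0.3,0.6],[0.3,-1.0,-2.7,0.08,1.38,-0.31,0.6],[0.3,-1.1,-2.7,0.0,1.37,-0.31,0.6],[0.2,-1.0,-2.7,-0.07,1.37,-0.32,0.6],[0.3,-1.1,-2.7,-0.13,1.37,-0.33,0.6],[0.3,-1.0,-2.7,-0.21,1.36,-0.32,0.6]]
[[0.3,-1.1,-2.8,-0.28,1.34,-0.33,0.6],[1.0,-0.8,-4.6,-0.87,0.56,0.03,0.6],[0.9,-0.8,-4.7,-0.92,0.49,0.04,0.6],[1.0,-0.7,-4.6,-0.95,0.41,0.04,0.6],[1.0,-0.8,-4.7,-0.98,0.33,0.04,0.6],[0.9,-0.8,-4.6,-1.01,0.26,0.06,0.6],[1.0,-0.8,-4.7,-1.02,0.17,0.06,0.6],[1.0,-0.8,-4.6,-1.03,0.09,0.08,0.6],[0.9,-0.8,-4.7,-1.04,0.01,0.09,0.6],[1.0,-0.7,-4.6,-1.03,-0.07,0.11,0.6]]
```

>>> {"method": "servo_tool", "body": {
  "series": [
    [0.3,-1.1,-2.7,0.4,1.3,-0.25,0.6],
    [0.3,-1.0,-2.7,0.35,1.35,-0.25,0.6],
    [0.2,-1.1,-2.7,0.3,1.35,-0.25,0.6],
    [0.3,-1.0,-2.8,0.2,1.35,-0.3,0.6],
    [0.3,-1.1,-2.7,0.15,1.35,-0.3,0.6],
    [0.3,-1.0,-2.7,0.1,1.4,-0.3,0.6],
    [0.3,-1.1,-2.7,0,1.35,-0.3,0.6],
    [0.2,-1.0,-2.7,-0.05,1.35,-0.3,0.6],
    [0.3,-1.1,-2.7,-0.15,1.35,-0.35,0.6],
    [0.3,-1.0,-2.7,-0.2,1.35,-0.3,0.6]
  ]
}}

```text
time_s: 22.65
ee_pos: [344.9, 180.2, 299.6]
ee_rot: [-170.8, 16.6, -145.7]
force: [0.0, -0.8, 0.3]
gripper_width: 54.9
```

>>> {"method": "servo_tool", "body": {
  "series": [
    [0.3,-1.1,-2.8,-0.3,1.35,-0.35,0.6],
    [1.0,-0.8,-4.6,-0.85,0.55,0.05,0.6],
    [0.9,-0.8,-4.7,-0.9,0.5,0.05,0.6],
    [1.0,-0.7,-4.6,-0.95,0.4,0.05,0.6],
    [1.0,-0.8,-4.7,-1.0,0.35,0.05,0.6],
    [0.9,-0.8,-4.6,-1.0,0.25,0.05,0.6],
    [1.0,-0.8,-4.7,-1.0,0.15,0.05,0.6],
    [1.0,-0.8,-4.6,-1.05,0.1,0.1,0.6],
    [0.9,-0.8,-4.7,-1.05,0,0.1,0.6],
    [1.0,-0.7,-4.6,-1.05,-0.05,0.1,0.6]
  ]
}}

```text
time_s: 23.9
ee_pos: [372.7, 279.7, 313.2]
ee_rot: [-150.3, 9.0, -99.8]
force: [0.4, 0.0, 0.7]
gripper_width: 54.7
```

```bash
python3 t2.py; python3 - <<'E'
from arm import *
from scipy.optimize import least_squares
Rb=toolR2(31,5.5,72)
for n in ('top','scene'):
    im,d=env.grab_frame(n);cv2.imwrite(f'pics/{n}7.png',cv2.resize(im[50:250,70:320,::-1],None,fx=3,fy=3))
    P=cloud(n,np.ones(d.shape,bool),d); v,u=np.nonzero(d>0); N=w2n(P); dark=im[v,u].max(1)<60
    m=dark&(abs(N[:,0])<25)&(abs(N[:,1]-173)<25)&(abs(N[:,2]-90)<25); k=N[m]; print(n,len(k))
    if len(k)>20: r=least_squares(lambda c:np.linalg.norm(k-c,axis=1)-16,k.mean(0),loss='soft_l1'); print(r.x)
    s=N[(N[:,1]>-118)&(N[:,1]<5)&(N[:,2]<40)&(N[:,2]>0)]
    print([(x,float(np.round(np.median(k[:,2]),1))) for x in range(-60,64,4) if len(k:=s[abs(s[:,0]-x)<2])>5])
rows([(n2w([0,174,90])-184*Rb.apply([0,0,1]),Rb)],.6,[7])
E
```

```text
[-41.34720494 172.99346706 155.26058503] [ 41.  10. 120. -37.  29. -98.] [0.35660087 0.03234257 0.74751016] 54.6559975263337 23.9
top 66
[ -0.57736248 173.87698453  89.28135878]
[(-60, 11.5), (-56, 11.2), (-52, 11.6), (-48, 11.3), (-44, 12.0), (-40, 20.2), (-36, 20.1), (-32, 20.1), (-28, 20.3), (-24, 19.9), (-20, 20.5), (-16, 20.8), (-12, 20.8), (-8, 20.5), (-4, 20.2), (0, 20.1), (4, 21.0), (8, 20.7), (12, 20.4), (16, 20.5), (20, 20.6), (24, 20.6), (28, 20.3), (32, 20.7), (36, 20.9), (40, 20.4), (44, 25.8), (48, 27.1), (52, 27.3), (56, 26.5), (60, 11.6)]
scene 70
[  2.65624699 174.10870109  89.1316693 ]
[(-60, 12.4), (-56, 12.3), (-52, 12.7), (-48, 12.1), (-44, 12.7), (-40, 17.0), (-36, 21.7), (-32, 21.5), (-28, 21.1), (-24, 22.1), (-20, 21.7), (-16, 21.8), (-12, 21.8), (-8, 21.8), (-4, 21.5), (0, 22.1), (4, 21.8), (8, 21.8), (12, 21.2), (16, 21.8), (20, 21.4), (24, 21.6), (28, 21.3), (32, 21.7), (36, 21.7), (40, 21.6), (44, 23.5), (48, 27.5), (52, 28.6), (56, 28.2), (60, 26.9)]
[[0.0,0.0,0.0,-0.01,-0.01,1.11,0.6],[0.0,0.0,0.0,-0.01,-0.01,1.1,0.6],[0.0,0.0,0.1,-0.02,-0.01,1.11,0.6],[0.0,0.0,0.0,-0.01,-0.01,1.1,0.6],[0.1,0.0,0.0,-0.01,0.0,1.11,0.6],[0.0,0.0,0.0,-0.01,-0.01,1.1,0.6],[0.0,0.0,0.1,-0.01,-0.01,1.11,0.6],[0,0,0,0,0,0,0.6],[0,0,0,0,0,0,0.6],[0,0,0,0,0,0,0.6]]
```

View pics/top7.png

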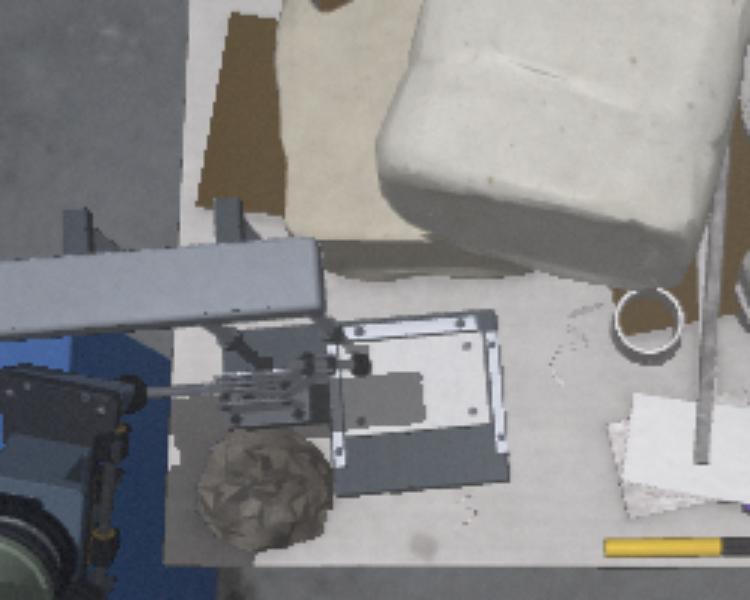

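View pics/scene7.png

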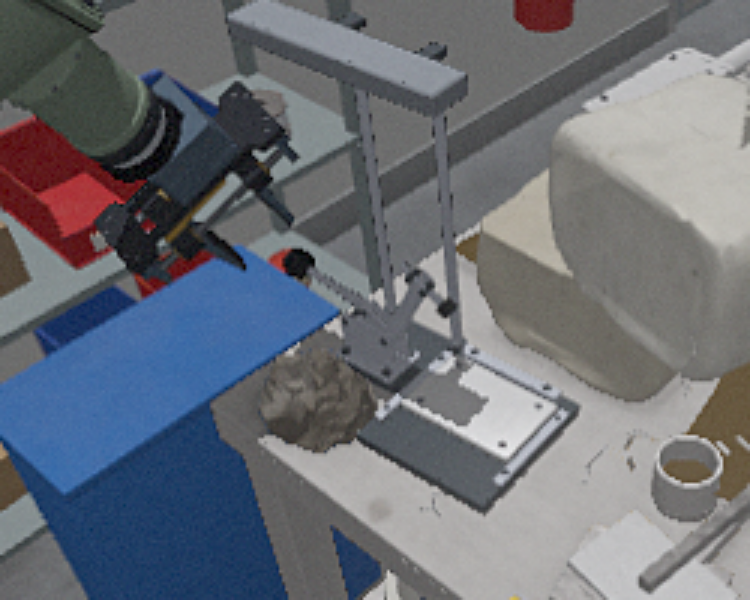

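>>> {"method": "servo_tool", "body": {
  "series": [
    [0,0,0,0,0,1.1,0.6],
    [0,0,0,0,0,1.1,0.6],
    [0,0,0.1,0,0,1.1,0.6],
    [0,0,0,0,0,1.1,0.6],
    [0.1,0,0,0,0,1.1,0.6],
    [0,0,0,-0.05,-0.05,1.1,0.6],
    [0,0,0,-0.05,-0.05,1.1,0.6],
    [0,0,0,0,0,0,0.1],
    [0,0,0,0,0,0,0.1],
    [0,0,0,0,0,0,0.1]
  ],
  "newtons": 25
}}

```text
time_s: 25.25
ee_pos: [413.8, 283.5, 248.9]
ee_rot: [-150.2, 9.2, -100.2]
force: [0.5, 0.4, -0.6]
gripper_width: 30.4
```

```bash
python3 t2.py; cat > t4.py <<'E'
from arm import *
ths=[38,38,38,38,38,38,37,35,33,31]; psi=[-4,-2,0,4,12,22,35,48,60,72]; n=[3,3,3,2,3,4,3,3,3,3]
w=[];nn=[]
for i in range(8,-1,-1):
    R=toolR2(ths[i],5.5,psi[i]); w.append((n2w([0,PATH[i][0]+1,PATH[i][1]])-184*R.apply([0,0,1]),R)); nn.append(n[i+1])
rows(w,0.1,nn)
E
python3 t4.py
```

```text
[  0.26015811 172.69603774  91.2126534 ] [ 38.  18. 121. -49.  21. -86.] [ 0.46613383  0.42295235 -0.60797441] 30.38347708194628 25.25
[[0.6,-0.3,4.0,0.2,-0.25,-0.65,0.1],[0.6,-0.3,3.9,0.17,-0.26,-0.65,0.1],[0.6,-0.3,4.0,0.15,-0.29,-0.65,0.1],[0.5,-0.4,4.0,0.33,-0.36,-0.56,0.1],[0.6,-0.4,4.0,0.3,-0.39,-0.55,0.1],[0.5,-0.3,4.0,0.27,-0.41,-0.55,0.1],[0.4,-0.5,4.3,0.33,-0.48,-0.49,0.1],[0.5,-0.5,4.4,0.3,-0.5,-0.49,0.1],[0.4,-0.5,4.3,0.24,-0.53,-0.48,0.1],[0.2,-0.3,4.3,0.23,-0.7,-0.43,0.1]]
[[0.1,-0.3,4.4,0.17,-0.71,-0.42,0.1],[0.2,-0.3,4.3,0.12,-0.72,-0.42,0.1],[0.0,0.0,2.5,0.09,-0.67,-0.22,0.1],[0.0,0.0,2.5,0.05,-0.67,-0.22,0.1],[0.0,0.0,2.5,0.03,-0.67,-0.21,0.1],[0.0,0.0,2.5,0.0,-0.67,-0.22,0.1],[0.0,0.0,2.7,0.08,-0.87,-0.13,0.1],[0.0,0.0,2.6,0.03,-0.87,-0.13,0.1],[0.0,0.0,2.7,0.0,-0.87,-0.13,0.1],[0.0,0.0,2.0,0.02,-0.65,-0.04,0.1]]
[[0.0,0.0,2.0,-0.01,-0.66,-0.04,0.1],[0.0,0.0,0.7,0.02,-0.4,0.03,0.1],[0.0,0.0,0.6,0.01,-0.4,0.02,0.1],[0.0,0.0,0.7,0.01,-0.4,0.03,0.1],[0.0,0.0,0.7,0.05,-0.4,0.08,0.1],[0.0,0.0,0.6,0.04,-0.4,0.08,0.1],[0.0,0.0,0.7,0.04,-0.4,0.07,0.1],[0,0,0,0,0,0,0.1],[0,0,0,0,0,0,0.1],[0,0,0,0,0,0,0.1]]
```

>>> {"method": "servo_tool", "body": {
  "series": [
    [0.6,-0.3,4.0,0.2,-0.25,-0.65,0.1],
    [0.6,-0.3,3.9,0.17,-0.26,-0.65,0.1],
    [0.6,-0.3,4.0,0.15,-0.29,-0.65,0.1],
    [0.5,-0.4,4.0,0.33,-0.36,-0.56,0.1],
    [0.6,-0.4,4.0,0.3,-0.39,-0.55,0.1],
    [0.5,-0.3,4.0,0.27,-0.41,-0.55,0.1],
    [0.4,-0.5,4.3,0.33,-0.48,-0.49,0.1],
    [0.5,-0.5,4.4,0.3,-0.5,-0.49,0.1],
    [0.4,-0.5,4.3,0.24,-0.53,-0.48,0.1],
    [0.2,-0.3,4.3,0.23,-0.7,-0.43,0.1]
  ]
}}

```text
time_s: 26.5
ee_pos: [400.6, 236.5, 303.5]
ee_rot: [-158.9, 31.5, -137.9]
force: [-3.4, 2.5, -0.1]
gripper_width: 30.6
```

```bash
python3 t2.py
```

```text
[ -0.68432476 127.83676233 157.13268505] [ 34.  10. 124. -54.  21. -45.] [-3.38609586  2.45189567 -0.11658163] 30.593565157613877 26.5
```

>>> {"method": "servo_tool", "body": {
  "series": [
    [0.1,-0.3,4.4,0.17,-0.71,-0.42,0.1],
    [0.2,-0.3,4.3,0.12,-0.72,-0.42,0.1],
    [0,0,2.5,0.09,-0.67,-0.22,0.1],
    [0,0,2.5,0.05,-0.67,-0.22,0.1],
    [0,0,2.5,0.03,-0.67,-0.21,0.1],
    [0,0,2.5,0,-0.67,-0.22,0.1],
    [0,0,2.7,0.08,-0.87,-0.13,0.1],
    [0,0,2.6,0.03,-0.87,-0.13,0.1],
    [0,0,2.7,0,-0.87,-0.13,0.1],
    [0,0,2.0,0.02,-0.65,-0.04,0.1]
  ]
}}

```text
time_s: 27.75
ee_pos: [406.1, 164.7, 330.0]
ee_rot: [-178.8, 38.1, -172.1]
force: [-9.7, 6.6, 4.1]
gripper_width: 30.7
```

```bash
python3 t2.py; python3 - <<'E'
from arm import *
w=[]
for y,z,ps in ((47,185,0),(35,184,-2),(23,181,-4),(20,180,-4)):
    R=toolR2(38,5.5,ps); w.append((n2w([0,y+1.,z])-184*R.apply([0,0,1]),R))
rows(w,.1,[2,4,4,2])
E
```

```text
[1.67145285e-02 5.61835100e+01 1.85230557e+02] [ 24.   5. 125. -40.  17. -38.] [-9.74446456  6.59382376  4.07371161] 30.716450529786428 27.75
[[0.1,0.1,0.9,0.0,-0.37,0.01,0.1],[0.2,0.0,1.0,-0.01,-0.36,0.0,0.1],[0.0,0.0,0.5,0.02,-0.3,0.02,0.1],[0.0,0.0,0.5,0.01,-0.3,0.02,0.1],[0.0,0.0,0.5,0.01,-0.3,0.02,0.1],[0.0,0.0,0.5,0.01,-0.3,0.02,0.1],[0.0,0.0,0.5,0.03,-0.3,0.06,0.1],[0.0,0.0,0.5,0.04,-0.31,0.06,0.1],[0.0,0.0,0.5,0.03,-0.3,0.06,0.1],[0.0,0.0,0.5,0.02,-0.3,0.06,0.1]]
[[0.0,0.0,0.0,0.02,-0.15,0.04,0.1],[0.0,0.0,0.0,0.02,-0.16,0.04,0.1],[0,0,0,0,0,0,0.1],[0,0,0,0,0,0,0.1],[0,0,0,0,0,0,0.1],[0,0,0,0,0,0,0.1],[0,0,0,0,0,0,0.1],[0,0,0,0,0,0,0.1],[0,0,0,0,0,0,0.1],[0,0,0,0,0,0,0.1]]
```

>>> {"method": "servo_tool", "body": {
  "series": [
    [0,0,1.0,0,-0.37,0,0.1],
    [0,0,1.0,0,-0.37,0,0.1],
    [0,0,0.5,0.02,-0.3,0.02,0.1],
    [0,0,0.5,0.01,-0.3,0.02,0.1],
    [0,0,0.5,0.01,-0.3,0.02,0.1],
    [0,0,0.5,0.01,-0.3,0.02,0.1],
    [0,0,0.5,0.03,-0.3,0.06,0.1],
    [0,0,0.5,0.04,-0.3,0.06,0.1],
    [0,0,0.5,0.03,-0.3,0.06,0.1],
    [0,0,0.5,0.02,-0.3,0.06,0.1]
  ]
}}

```text
time_s: 29.0
ee_pos: [410.0, 133.7, 326.6]
ee_rot: [176.5, 38.1, -179.7]
force: [-6.6, 10.7, 4.7]
gripper_width: 30.7
```

```bash
python3 t2.py
```

```text
[  1.1701387   24.86591128 182.04625297] [ 19.   4. 126. -35.  15. -41.] [-6.56033753 10.70921695  4.70105406] 30.659293723871418 29.0
```

>>> {"method": "servo_tool", "body": {
  "series": [
    [0,0,0,0.02,-0.2,0.03,0.1],
    [0,0,0,0.02,-0.2,0.03,0.1],
    [0,0,0,0,0,0,0.1],
    [0,0,0,0,0,0,0.1],
    [0,0,0,0,0,0,0.1],
    [0,0,0,0,0,0,0.1],
    [0,0,0,0,0,0,0.1],
    [0,0,0,0,0,0,0.1],
    [0,0,0,0,0,0,0.1],
    [0,0,0,0,0,0,0.1]
  ]
}}

```text
time_s: 30.25
ee_pos: [410.0, 131.3, 325.9]
ee_rot: [176.3, 38.2, -179.6]
force: [-8.6, 16.2, 4.7]
gripper_width: 30.6
```

```bash
python3 t2.py
```

```text
[  1.31022847  23.34705157 181.70549525] [ 19.   4. 127. -34.  14. -42.] [-8.59669061 16.22549623  4.65315419] 30.60385988005084 30.25
```

>>> {"method": "servo_tool", "body": {
  "series": [
    [0,0,0,0.02,-0.2,0.03,0.1],
    [0,0,0,0.02,-0.2,0.03,0.1],
    [0,0,0,0,0,0,0.1],
    [0,0,0,0,0,0,0.1],
    [0,0,0,-0.04,0.3,-0.06,0.4],
    [0,0,0,-0.04,0.3,-0.06,0.75],
    [0,0,0,0,0,0,0.75],
    [0,0,0,0,0,0,0.75],
    [0,0,0,0,0,0,0.75],
    [0,0,0,0,0,0,0.75]
  ]
}}

```text
time_s: 31.5
ee_pos: [410.0, 130.5, 325.1]
ee_rot: [176.9, 37.8, -179.6]
force: [-0.1, 0.1, 0.1]
gripper_width: 68.6
```

>>> {"method": "servo_tool", "body": {
  "series": [
    [0,0,0,0,0,-0.5,0.75],
    [0,0,0,0,0,-1.0,0.75],
    [0,0,0,0,0,-1.5,0.75],
    [0,0,0,0,0,-2.0,0.75],
    [0,0,0,0,0,-2.0,0.75],
    [0,0,0,0,0,-2.0,0.75],
    [0,0,0,0,0.5,-1.0,0.75],
    [0,0,0,0,1.0,0,0.75],
    [0,0,0,0,1.5,0,0.75],
    [0,0,0,0,1.5,0,0.75]
  ]
}}

```text
time_s: 32.75
ee_pos: [346.6, 170.5, 406.1]
ee_rot: [176.9, 37.8, -179.6]
force: [-0.2, -0.0, 0.6]
gripper_width: 68.2
```

```bash
python3 t2.py; python3 - <<'E'
from arm import *
for n in ('top','scene'):
    im,d=env.grab_frame(n);cv2.imwrite(f'pics/{n}8.png',cv2.resize(im[50:250,90:340,::-1],None,fx=3,fy=3))
    P=cloud(n,np.ones(d.shape,bool),d); v,u=np.nonzero(d>0); N=w2n(P); dark=im[v,u].max(1)<60
    m=dark&(abs(N[:,0])<25)&(abs(N[:,1]-25)<25)&(abs(N[:,2]-182)<22); k=N[m]; print(n,len(k))
    if len(k)>20: r=least_squares(lambda c:np.linalg.norm(k-c,axis=1)-16,k.mean(0),loss='soft_l1'); print(r.x)
    s=N[(N[:,1]>-118)&(N[:,1]<-60)&(N[:,2]<40)&(N[:,2]>0)]
    print([(x,float(np.round(np.median(k[:,2]),1))) for x in range(-60,64,4) if len(k:=s[abs(s[:,0]-x)<2])>5])
E
```

```text
[-59.10246482  66.74511798 261.0279646 ] [ 30.  -6. 122. -29.  31. -41.] [-0.16169296 -0.00949759  0.57505749] 68.23855703184523 32.75
top 153
[  0.30975738  24.49646736 181.02698051]
[(-60, 11.7), (-56, 11.3), (-52, 10.9), (-48, 12.0), (-44, 11.8), (-40, 19.6), (-36, 20.6), (-32, 20.2), (-28, 19.7), (-24, 20.2), (-20, 21.1), (-16, 20.6), (-12, 20.4), (-8, 20.5), (-4, 20.5), (0, 20.4), (4, 19.9), (8, 20.7), (12, 20.9), (16, 20.2), (20, 20.0), (24, 20.2), (28, 20.3), (32, 20.0), (36, 20.7), (40, 20.4), (44, 25.0), (48, 27.3), (52, 27.7), (56, 27.4), (60, 11.8)]
scene 102
[  3.08822507  24.75268478 182.4244312 ]
[(-60, 12.8), (-56, 12.1), (-52, 12.1), (-48, 12.5), (-44, 12.3), (-40, 16.0), (-36, 21.3), (-32, 22.2), (-28, 21.8), (-24, 22.0), (-20, 22.1), (-16, 22.1), (-12, 22.2), (-8, 21.5), (-4, 22.1), (0, 21.9), (4, 21.3), (8, 21.4), (12, 21.4), (16, 21.7), (20, 21.7), (24, 21.4), (28, 21.6), (32, 22.0), (36, 21.0), (40, 21.8), (44, 22.1), (48, 26.2), (52, 28.8), (56, 29.1)]
```

View pics/top8.png

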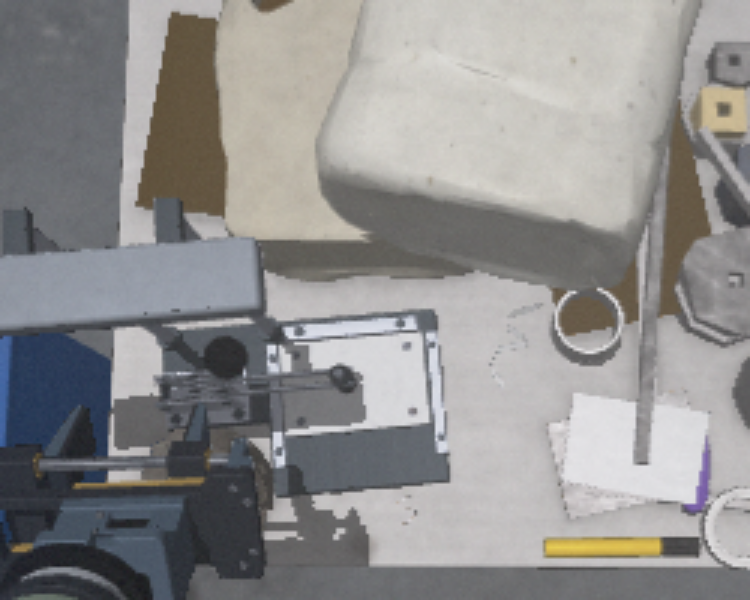

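View pics/scene8.png

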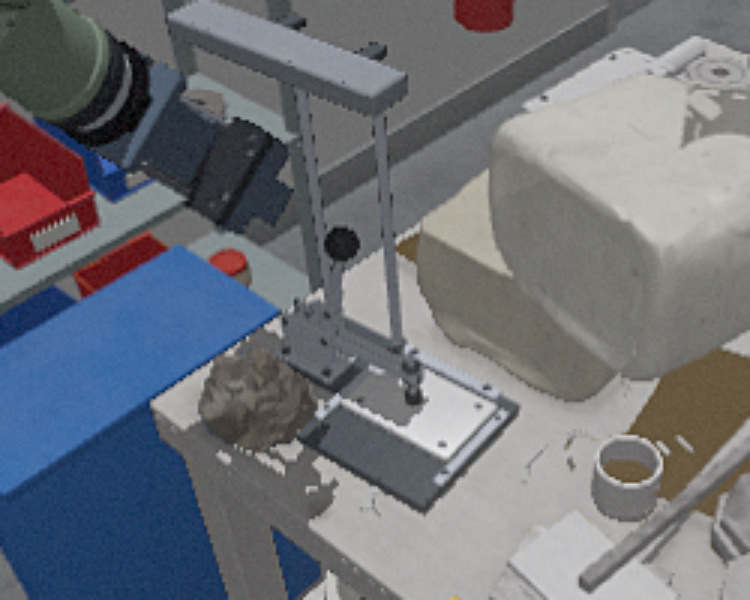

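```bash
python3 -c "
from workcell import env
s=env.state();print(s['force'],abs(s['qvel']).max(),s['time_s']);print(env.job_done())"
```

```text
[ 0.62785367  1.45897484 -0.23509362] 2.3292271332688865 32.85
the job is handed in; nothing more can be done
None
```

The clamp was opened, the plate pushed home and the clamp locked again. I handed the job in at about 33 s of the 61 s allowed.

- **Opening:** I gripped the ball with the tool leaned back about 38° and followed its path to nest (174, 89). The push against the open stop reached about 19 N. A picture after release showed the arm still up.
- **Plate:** With the clamp open, I pushed the near edge with closed fingertips until the force reached about 10 N and the plate stopped moving. Depth readings then put the plate from about x = -42 to the stop at +42.5, with no visible gap in the pictures.
- **Locking:** I brought the ball back over centre, pressed with about 16 N or a little more, let go and backed off.

**Last checks:**
- After release, the top camera put the ball within about 0.3 mm of where it stood when locked at the start.
- The pad is down on the plate and the plate is still home.
- In the last pictures the ring's edge, the pen and the bush look unmoved; I did not measure them.
- The robot touched nothing, and the force reading was close to zero.
- The closest planned distance to the lamp bar was roughly 15–20 mm, worked out from the geometry rather than measured.

**Disagreements:** The two cameras differ by about 3 mm in the ball's x, against a stated calibration accuracy of about 2 mm. The early ring and bush detections in the top view were partly mixed up, but I did not rely on them.

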